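# Wedge a neck block tight in the holding board

### The job

Set the loose tapered wedge, thin end first, loosely into the mouth of the slot between the violin-neck block and the slanted batten of the holding board, and let go of it. Then take the small wooden mallet and tap the wedge gently home until it stops moving forward and holds the block tight against the fence - stop there, a hard blow would bruise the maple. Finally lay the mallet flat on the bench, clear of the board, and leave the other things where they are.

Things in the scene. Friction and masses are not known exactly. Their poses are not given: they have to be found in the camera images.
- board: Holding board fixed on the bench: plywood bed 340 x 160 x 12 mm; origin at the centre of its underside, x along its length, the way the wedge is driven, z up. On its +y side a straight fence (inner face y = +55 mm, top 42 mm above the bench), against which the neck block lies; at the far end a stop (face x = +123 mm). Opposite, screwed on the bed, a slanted batten 120 x 24 x 26 mm.
- slot_mouth (a point): Mouth of the slot between block and slanted batten, on the bed (12 mm above the bench) at board x = -120 mm, y = 0; axes as the board. The slot, open above and here, narrows towards +x by 1 in 8: about 23 mm wide here, 14 mm some 75 mm further in. The batten is adjustable: the slot may be 1.5 mm wider or narrower, so the tight thin end is 60 to 95 mm in; only feel tells.
- block: The same maple block; origin at the centre of its underside, axes as block_center below.
- block_center (a point): Centre of the maple violin-neck block, 240 x 44 x 42 mm, about 0.32 kg, lying loose on the bed, x along the board, 0 to 3 mm from the fence; the wedge presses it against the fence. Its slot side is its -y face, 22 mm from this centre; its end at the mouth is 120 mm from it.
- wedge: Loose hardwood wedge, 144 mm long, 30 mm high, 70 g, lying the right way up for the slot. Origin at the centre of its underside, x to the thin end. Straight side at y = +11.5 mm, for the block; the other side tapers 1 in 8: width 32 mm at the butt (x = -72, y -20.5 to +11.5 mm), 14 mm at the thin end (x = +72 mm). Grip it near the butt (x about -30 mm, 27 mm wide), which stays out of the slot.
- wedge_center (a point): Centre of the wedge, 15 mm above its underside. Axes as the wedge. Once driven tight it jams and stays there by friction (coefficient about 0.6); 10 to 15 N of push by the mallet is plenty.
- wedge_tip (a point): Middle of the wedge's thin end face, 72 mm ahead of its centre. Axes as the wedge.
- mallet: Small wooden mallet lying on the bench, 0.24 kg. Origin under the head's centre, x along the handle away from its end. Head 44 (x) x 90 (y) x 44 mm high, striking faces at y = +45 and -45 mm. Handle, 18 to 23 mm thick, its axis 22 mm up, runs from the head to x = -180 mm.
- mallet_head (a point): Centre of the mallet's head, 22 mm up.
- mallet_grip (a point): Point to grip on the axis of the mallet's handle, 55 mm from the head's centre (x = -55 mm), 22 mm above the bench; gripped across y. Axes as the mallet.
- varnish_jar: Bystander: amber jar with white lid, 58 mm across, 85 mm high. Origins of all bystanders: centre of the underside.
- tin_dish: Bystander: shallow aluminium dish, 60 mm across, 14 mm high.
- brush: Bystander: thin dark paint brush, 183 mm long along x, 11 mm high.
- scraper: Bystander: flat steel scraper plate, 125 x 60 x 4 mm.
- chisel: Bystander: chisel with dark wooden handle, 248 mm long along x, 27 mm high.
- spare_strip: Bystander: straight strip of the wedge's wood without taper, 150 x 22 x 30 mm; not the wedge.
There are look-alikes about, which are no part of the job. What is shaped like the wedge but green or turquoise is not meant.

How it is judged:
By the outcome, as a careful person would: the job done as asked, in the order asked, and still so for the second after the job is handed in, with the robot touching nothing.
It also fails if it takes over 69 s, if anything falls off the work surface, if the arm or the gripper's body presses on something with over 40 N, if the wrist force passes 120 N, or if a joint passes its speed limit or range.

### The arm

A 6-joint arm with a two-finger parallel gripper is mounted at the origin on the work surface. World frame = base frame: x ahead of the robot, y to its left, z up, the work surface at z = 0. Lengths are in m, angles in rad, forces in N, time in s.
With the tool pointing down it reaches from about 0.4 to 0.825 m from the base axis. Payload 7 kg.
Tool frame: the origin (TCP) lies at the very end of the fingers, on their centre line; the grasp point (between the pads) lies 19 mm behind it; z points along the fingers, y is the direction in which the jaws open and shut (so a half turn about z gives the same grasp; the last joint's range is limited). The gripper opens to 88 mm and grips with 3 to 60 N. Pads are 19 mm wide; open, the fingers measure 130 mm over their backs; the gripper's body (78 mm by 193 mm) begins 47 mm behind the grasp point.
Start: joints at [-0.934, 0.359, 0.012, 0, -1.224, -0.288], TCP at [0.231, -0.634, 0.227] pointing down, gripper open.
Joint ranges: [-3.07, 3.07], [-1.43, 2.12], [-1.02, 1.25], [-3.03, 1.67], [-3.05, -0], [-3.03, 3.03]. Speed limits (rad/s): [2.39, 2.39, 3.01, 3.14, 3.14, 3.14].

### API

Orientations are given as [roll, pitch, yaw] about the fixed x, y, z axes, in that order (R = Rz(yaw) Ry(pitch) Rx(roll)).
In Python, from station import arm, eyes, job, outline_of gives the robot as it stands.
- The arm moves only by the tool apply_moves, never from a script. Its argument "moves" is a list of rows, each a list of 5 numbers: the opening, from -1 (shut) to 1 (fully open), then the shift along the tool's x, y, z in m, then the turn about the tool's z in rad. A call has 1 to 12 rows; each row shifts and turns the commanded pose from where the row before left it, along the tool's axes as they then stand; what a row does not reach is not made up. A row lasts 1/12 s, in which the tool goes at most 41.7 mm and 7.16 degrees, less where a joint would pass 70% of its speed; a pose out of reach is approached as far as the arm can. A call with a gripper value outside its range is refused whole. The fingers move at their own pace and stop on an object; "newtons" is the grip in N (left out, the last holds). Time passes only in rows, so rows that do not move let the fingers close. It gives the time, the measured TCP pose, the force and the opening at its end, in the units of the state.
- arm.get_state(): the state, without advancing time (a new reading comes with each control period).
- eyes.grab_frame(name): name is "scene" or "top"; returns a dict with "color" (384x512x3 uint8, red, green, blue), "z_map" (384x512 float32, m along the optical axis (not along the pixel's ray), 0 where there is no reading), "camera_matrix" (3x3 intrinsics, pixels), "k1" (the pictures are not rectified: a ray, as slopes to the right and down, at radius r is drawn at 1 + k1 r^2 times it, then the intrinsics apply), "extrinsics" (4x4, takes a point from camera to world coordinates). Camera axes: x right, y up, looking along -z (the intrinsics and any distortion apply to the point x, -y, -z); pixel columns grow to the right and rows downward; lengths in m; the calibration is good to about 2 mm. A picture is of the moment at which its call begins.
- job.job_done(): hands the job in, once; it reports no verdict.
Trained networks look in a picture, given as the dict that the camera call returned (one of the last four; its "shot" number tells which), for a name from the list of things; names that differ only in an ending like _2 or _b are one class to them, and where a whole thing is asked for, a point or a joint stands for the part that bears it (a point fixed in the world has none). Each returns a list of dicts, best first, with "score" (0 to 1); they miss things now and then, are a little off and sometimes report something else, mostly with a low value. They report only what shows in the picture. A call takes as long as a camera call. They do not tell look-alikes from the thing itself.
- outline_of(label, picture): "region" (384x512 bool, what is visible of it) and "extent" ([left, top, right, bottom] in pixels, round what is visible of it).
The state is a dict: "t": time; "q": joint angles; "qd": joint speeds; "joint_efforts": joint torques, N m; "eef_pos": TCP position; "ee_rot": TCP orientation; "force": force on the tool from outside, world axes, zero at the start; "moment": the same for the moment, N m; "width": finger opening in m.
Only numpy, scipy, OpenCV 4.12 (cv2) and the standard library are available. Lean on these libraries where they do the work, as an engineer would, in place of code of your own. Each camera call takes 0.05 s, during which the arm holds its last target.

## Working session

There is one attempt and no reset: what is moved stays moved. The work goes in short steps, Python scripts to look and compute and a tool call to move; the robot and the scene stay as the last step left them, time stands still between calls to the robot, and variables do not carry over. Pictures are saved under pics/ and viewed, and the job is handed in when it is done.

Besides the shell and the picture viewer there is one more tool, called after "Request:" by a JSON object that holds its "fn" and its "kwargs". apply_moves: Moves the arm, as the interface text tells. Its arguments: {"type":"object","properties":{"moves":{"type":"array","items":{"type":"array","items":{"type":"number"}}},"newtons":{"type":"number"}},"required":["moves"]}

```bash
mkdir -p pics; ls; cat > h.py <<'E'
import numpy as np, cv2
from station import arm, eyes, job, outline_of
def save(f,name,scale=1.5):
    c=cv2.cvtColor(f["color"],cv2.COLOR_RGB2BGR)
    cv2.imwrite("pics/"+name,cv2.resize(c,None,fx=scale,fy=scale,interpolation=cv2.INTER_CUBIC))
def world(f,uv,z=None):
    K=np.array(f["camera_matrix"]);k1=f["k1"];E=np.array(f["extrinsics"])
    uv=np.atleast_2d(np.array(uv,float))
    d=np.stack([(uv[:,0]-K[0,2])/K[0,0],(uv[:,1]-K[1,2])/K[1,1]],1)
    r=np.linalg.norm(d,axis=1);ru=r.copy()
    for _ in range(20): ru=r/(1+k1*ru**2)
    s=d*(ru/np.maximum(r,1e-9))[:,None]
    ray=np.stack([s[:,0],-s[:,1],-np.ones(len(s))],1)
    if z is None:
        dep=f["z_map"][uv[:,1].round().astype(int),uv[:,0].round().astype(int)]
        p=ray*dep[:,None]; return p@E[:3,:3].T+E[:3,3]
    R=ray@E[:3,:3].T
    t=(z-E[2,3])/R[:,2]
    return E[:3,3]+R*t[:,None]
def st():
    s=arm.get_state(); print({k:np.round(v,4).tolist() for k,v in s.items() if k in("t","q","eef_pos","ee_rot","force","width")}); return s
E
python3 - <<'E'
from h import *
st()
for n in("scene","top"):
    f=eyes.grab_frame(n); save(f,n+"0.png"); print(np.round(f["extrinsics"],3).tolist(),f["camera_matrix"],f["k1"])
    for l in("wedge","mallet","board","block","varnish_jar","spare_strip","tin_dish","chisel","brush","scraper"):
        for o in outline_of(l,f)[:3]:
            m=o["region"]; 
            v,u=np.nonzero(m&(f["z_map"]>0)); 
            if len(v)==0: continue
            p=world(f,np.stack([u,v],1)); print(n,l,round(o["score"],2),o["extent"],len(v),np.round(np.median(p,0),3),np.round(p.min(0),3),np.round(p.max(0),3))
E
```

```text
pics
{'t': 0.0, 'q': [-0.9339, 0.3594, 0.0111, -0.0004, -1.2241, -0.2881], 'eef_pos': [0.2305, -0.6339, 0.2256], 'ee_rot': [3.14, -0.0001, -2.7929], 'force': [0.1007, 0.0771, 0.2623], 'width': 0.0874}
[[0.678, -0.419, 0.604, 1.121], [0.735, 0.408, -0.542, -0.521], [-0.019, 0.811, 0.585, 0.654], [0.0, 0.0, 0.0, 1.0]] [[390.84895399   0.         258.16569863]
 [  0.         390.84895399 192.63079418]
 [  0.           0.           1.        ]] 0.01293093548692009
scene wedge 0.92 [173.3, 206.6, 228.6, 238.5] 837 [ 0.449 -0.13   0.024] [ 0.406 -0.194 -0.002] [ 0.477 -0.035  0.033]
scene wedge 0.69 [64.4, 182.9, 93.6, 222.0] 394 [ 0.167 -0.317  0.028] [ 0.087 -0.329 -0.002] [ 0.238 -0.289  0.033]
scene wedge 0.67 [234.8, 123.7, 272.2, 142.1] 427 [0.177 0.312 0.019] [ 0.064  0.271 -0.004] [0.244 0.379 0.033]
scene mallet 0.58 [85.2, 201.2, 175.1, 248.5] 666 [ 0.324 -0.278  0.016] [ 0.279 -0.361 -0.002] [ 0.335 -0.12   0.027]
scene board 0.71 [240.2, 159.4, 369.0, 241.8] 3090 [0.599 0.125 0.011] [ 0.467 -0.026 -0.003] [0.659 0.362 0.055]
scene block 0.94 [258.8, 162.7, 335.4, 216.6] 1626 [0
[... 2284 characters left out ...]
051  0.035]
top tin_dish 0.88 [162.3, 218.3, 184.0, 241.8] 321 [0.369 0.262 0.008] [ 0.339  0.23  -0.   ] [0.396 0.289 0.018]
top tin_dish 0.71 [258.0, 84.6, 307.8, 94.4] 506 [ 0.795 -0.06   0.029] [ 0.78  -0.136 -0.   ] [0.83  0.014 0.037]
top chisel 0.58 [299.6, 241.4, 383.3, 252.1] 546 [ 0.318 -0.259  0.019] [ 0.306 -0.358 -0.003] [ 0.332 -0.118  0.029]
top chisel 0.58 [156.6, 134.1, 273.5, 199.1] 3874 [0.581 0.166 0.013] [ 0.464 -0.021 -0.003] [0.653 0.328 0.058]
top brush 0.75 [215.7, 221.1, 272.9, 232.2] 168 [0.38  0.064 0.01 ] [ 0.368 -0.024  0.004] [0.391 0.143 0.016]
top scraper 0.56 [332.8, 95.9, 376.7, 118.2] 726 [ 0.754 -0.281  0.004] [ 0.717 -0.351 -0.003] [ 0.79  -0.217  0.01 ]
```

View pics/top0.png

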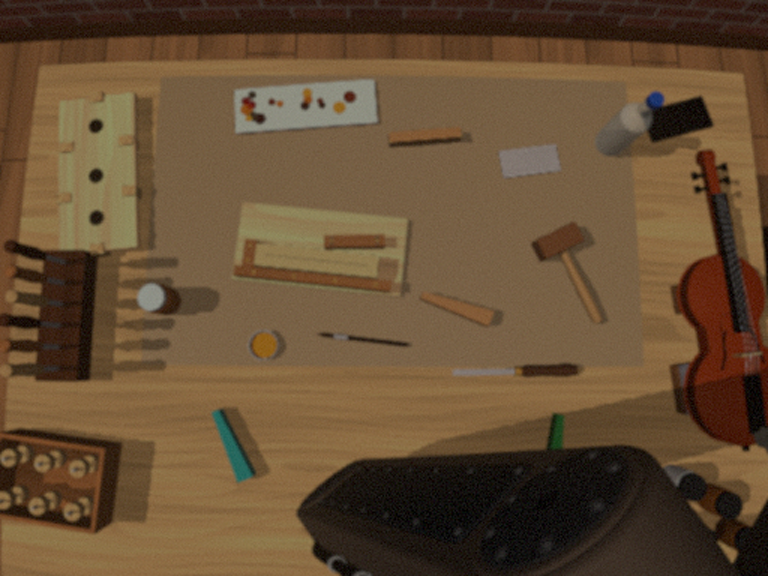

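View pics/scene0.png

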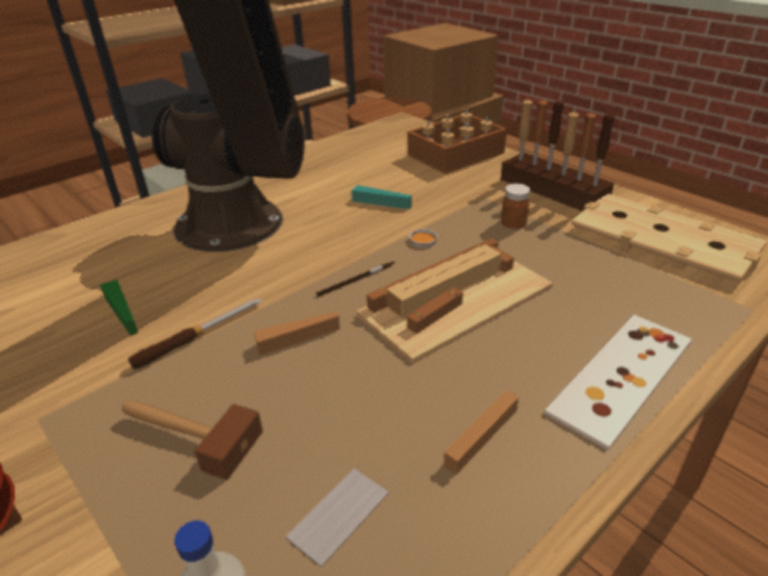

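The top view (shown at 1.5x) has the wedge at about (457,308), thin end left and up. The mallet head is at (558,241) with its handle going down and right. The board is centred near (322,248), with its mouth to the right and its fence at the bottom. The green and turquoise wedges are decoys, and the spare strip is at (425,137). Next I fit precise poses.

```bash
cat > fit.py <<'E'
from h import *
from scipy.optimize import minimize
def proj(f,P):
    K=np.array(f["camera_matrix"]);E=np.array(f["extrinsics"]);P=np.atleast_2d(P)
    c=(P-E[:3,3])@E[:3,:3]
    s=np.stack([c[:,0]/-c[:,2],-c[:,1]/-c[:,2]],1)
    r2=(s**2).sum(1,keepdims=True); s=s*(1+f["k1"]*r2)
    return s*[K[0,0],K[1,1]]+[K[0,2],K[1,2]]
def T(p,L,z0=0):
    c,s=np.cos(p[2]),np.sin(p[2]); L=np.asarray(L,float)
    return np.stack([p[0]+c*L[:,0]-s*L[:,1],p[1]+s*L[:,0]+c*L[:,1],L[:,2]+z0],1)
def prism(xy,z0,z1): return np.array([[x,y,z] for z in(z0,z1) for x,y in xy])
def box(x0,x1,y0,y1,z0,z1): return prism([(x0,y0),(x1,y0),(x1,y1),(x0,y1)],z0,z1)
WEDGE=[prism([(-.072,-.0205),(.072,-.0025),(.072,.0115),(-.072,.0115)],0,.03)]
MALLET=[box(-.022,.022,-.045,.045,0,.044),box(-.18,-.02,-.0103,.0103,.012,.032)]
BLOCK=[box(-.12,.12,-.022,.022,.012,.054)]
BED=[box(-.17,.17,-.08,.08,0,.012)]
S=4
def sil(f,parts,p,z0=0,s=S):
    m=np.zeros((384*s,512*s),np.uint8)
    for L in parts:
        q=((proj(f,T(p,L,z0))+.5)*s*16-8)
        cv2.fillConvexPoly(m,cv2.convexHull(q.astype(np.float32)).round().astype(np.int32),1,shift=4)
    return cv2.resize(m.astype(np.float32),(512,384),interpolation=cv2.INTER_AREA)
def fit(views,parts,p0,z0=0):
    def cost(p): return sum(np.abs(sil(f,parts,p,z0)-m).sum()/m.sum() for f,m in views)
    best=None
    sim=np.array([p0]+[np.array(p0)+d for d in([.01,0,0],[0,.01,0],[0,0,.1])])
    for _ in range(3):
        r=minimize(cost,p0,method="Nelder-Mead",options=dict(initial_simplex=sim,xatol=1e-5,fatol=1e-5,maxiter=250))
        p0=r.x; sim=np.array([p0]+[np.array(p0)+d for d in([.004,0,0],[0,-.004,0],[0,0,.04])])
    return r.x,r.fun
def draw(img,f,parts,p,z0,col,s):
    for L in parts:
        q=proj(f,T(p,L,z0)); n=len(L)//2
        for a,b in [(i,(i+1)%n) for i in range(n)]+[(n+i,n+(i+1)%n) for i in range(n)]+[(i,i+n) for i in range(n)]:
            cv2.line(img,*[tuple(int(v) for v in ((q[k]+.5)*s*16)) for k in(a,b)],col,1,cv2.LINE_AA,4)
def crop(f,u0,v0,u1,v1,s,name,items=()):
    c=cv2.cvtColor(f["color"],cv2.COLOR_RGB2BGR); c=cv2.resize(c,None,fx=s,fy=s,interpolation=cv2.INTER_CUBIC)
    c=np.clip(c.astype(float)*1.5,0,255).astype(np.uint8)
    for parts,p,z0,col in items: draw(c,f,parts,p,z0,col,s)
    cv2.imwrite("pics/"+name,c[v0*s:v1*s,u0*s:u1*s])
def region(label,f,near,tol=.08):
    for o in outline_of(label,f):
        v,u=np.nonzero(o["region"]&(f["z_map"]>0))
        if len(v)<20: continue
        if np.linalg.norm(np.median(world(f,np.stack([u,v],1)),0)[:2]-near)<tol: return o["region"].astype(np.float32)
E
python3 - <<'E'
from fit import *
fs=[eyes.grab_frame(n) for n in("top","scene")]
for name,label,near,parts,p0 in [("wedge","wedge",(.44,-.13),WEDGE,[.442,-.125,1.9]),("mallet","mallet",(.55,-.35),MALLET,[.575,-.325,.5]),("block","block",(.54,.15),BLOCK,[.54,.155,1.5]),("bed","board",(.58,.15),BED,[.58,.15,1.5])]:
    V=[]
    for f in fs:
        m=region(label,f,near,.1)
        print(name, None if m is None else m.sum())
        if m is not None: V.append((f,m)); 
    for vs in [V]+[[v] for v in V]:
        if vs: print(name,*[np.round(a,4) for a in fit(vs,parts,p0)])
crop(fs[0],150,125,345,225,4,"tc.png"); crop(fs[1],160,150,380,250,3,"sc.png"); 
E
```

```text
wedge 467.0
wedge 724.0
wedge [ 0.4457 -0.1182  1.1616] 0.329
wedge [ 0.4456 -0.1183  1.1656] 0.1328
wedge [ 0.444  -0.1171  1.2046] 0.187
mallet 906.0
mallet 1943.0
mallet [ 0.5759 -0.3275  0.4656] 0.3552
mallet [ 0.5751 -0.3277  0.4752] 0.1518
mallet [ 0.5772 -0.3285  0.4306] 0.1915
block 1397.0
block 1558.0
block [0.5321 0.1532 1.4707] 0.1913
block [0.5327 0.1533 1.4679] 0.0574
block [0.5309 0.1559 1.4571] 0.124
bed 3799.0
bed 3064.0
bed [0.5629 0.1516 1.4681] 1.2417
bed [0.5625 0.1512 1.4777] 0.5519
bed [0.5633 0.1526 1.4561] 0.683
```

View pics/tc.png

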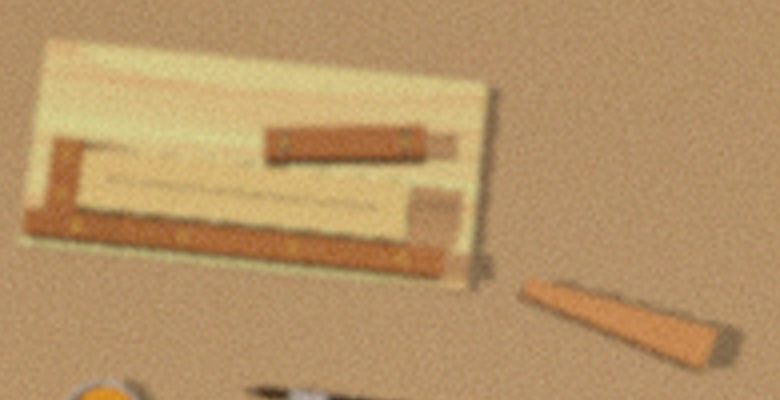

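View pics/sc.png

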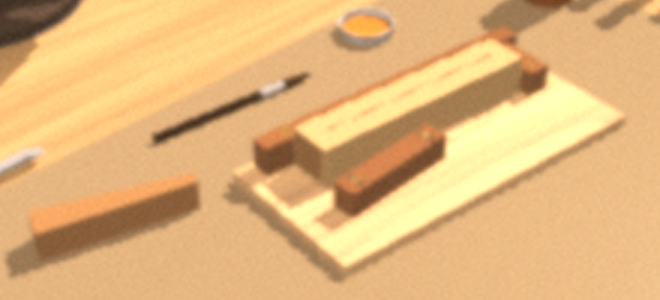

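```bash
python3 - <<'E'
from fit import *
fs=[eyes.grab_frame(n) for n in("top","scene")]
FENCE=[box(-.15,.17,.055,.079,.012,.042)]
B=[.5625,.1518,1.469]
it=[(WEDGE,[.445,-.118,1.175],0,(255,255,0)),(BLOCK,[.5321,.1535,1.4695],0,(255,0,0)),(BED,B,0,(0,0,255)),(FENCE,B,0,(0,255,0)),(MALLET,[.576,-.3277,.466],0,(255,255,0))]
crop(fs[0],150,125,345,225,4,"tc1.png",it); crop(fs[1],160,150,380,250,3,"sc1.png",it)
crop(fs[0],340,130,420,230,5,"tc2.png",it); crop(fs[1],70,250,190,330,6,"sc2.png",it)
E
```

```text
(no output)
```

View pics/tc1.png

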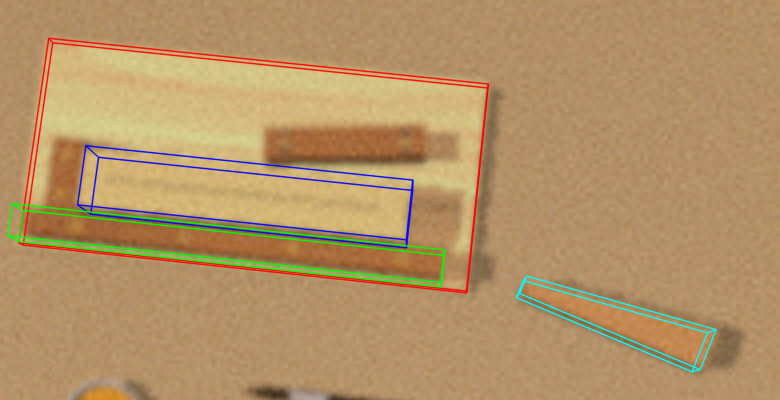

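View pics/sc1.png

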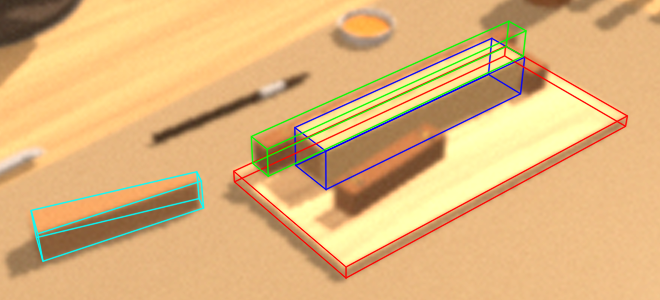

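View pics/tc2.png

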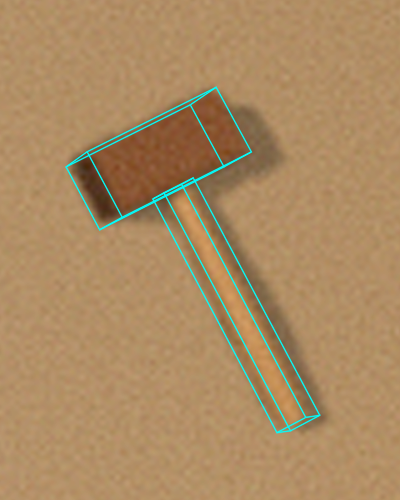

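View pics/sc2.png

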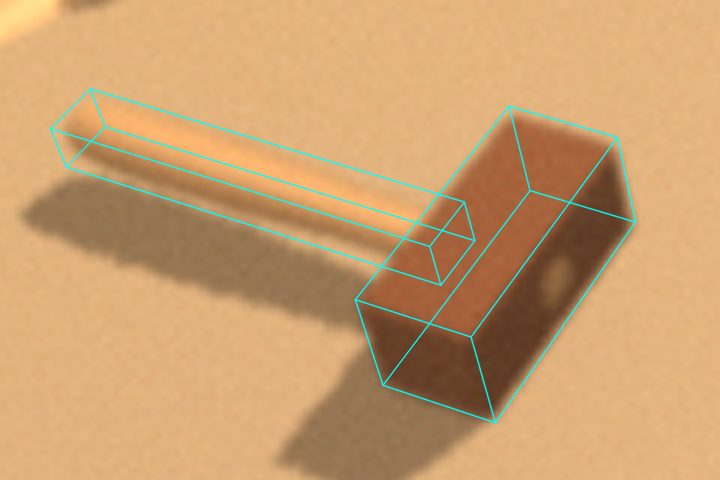

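```bash
cat > go.py <<'E'
import sys; from h import *
# usage: go.py x y z yaw -> delta in tool axes
s=st(); p=np.array(s["eef_pos"]);y=s["ee_rot"][2]
t=np.array([float(a) for a in sys.argv[1:4]]); ty=float(sys.argv[4])
d=t-p; c,n=np.cos(y),np.sin(y)
turn=-((ty-y+np.pi)%(2*np.pi)-np.pi)
print("shift(at current yaw)",np.round([c*d[0]+n*d[1], n*d[0]-c*d[1], -d[2]],4),"turn",round(turn,4))
c,n=np.cos(ty),np.sin(ty)
print("shift(at final yaw)",np.round([c*d[0]+n*d[1], n*d[0]-c*d[1], -d[2]],4))
E
python3 go.py .4352 -.1464 .1 -1.905
```

```text
{'t': 1.7, 'q': [-0.9339, 0.3586, 0.0119, 0.0, -1.2241, -0.2881], 'eef_pos': [0.2307, -0.6343, 0.2266], 'ee_rot': [3.1416, -0.0, -2.7928], 'force': [-0.4746, 0.7525, -0.8164], 'width': 0.0874}
shift(at current yaw) [-0.359   0.3886  0.1266] turn -0.8878
shift(at final yaw) [-0.528  -0.0332  0.1266]
```

Request:
{"fn": "apply_moves", "kwargs": {"moves": [[1,0,0,0,-0.111],[1,0,0,0,-0.111],[1,0,0,0,-0.111],[1,0,0,0,-0.111],[1,0,0,0,-0.111],[1,0,0,0,-0.111],[1,0,0,0,-0.111],[1,0,0,0,-0.111]], "newtons": 30}}

```text
t: 2.37
eef_pos: [0.2307, -0.6343, 0.2265]
ee_rot: [3.142, 0.0, -1.899]
force: [-0.6, 0.6, -0.1]
width: 0.0878
```

```bash
python3 go.py .4352 -.1464 .1 -1.905
```

```text
{'t': 2.3667, 'q': [-0.9339, 0.3586, 0.0119, -0.0, -1.2241, 0.6054], 'eef_pos': [0.2307, -0.6343, 0.2265], 'ee_rot': [3.1416, 0.0, -1.8993], 'force': [-0.5587, 0.5516, -0.1357], 'width': 0.0878}
shift(at current yaw) [-0.5278 -0.0362  0.1265] turn 0.0057
shift(at final yaw) [-0.528  -0.0332  0.1265]
```

Request:
{"fn": "apply_moves", "kwargs": {"moves": [[1,-0.038,-0.0026,0.008,0],[1,-0.038,-0.0026,0.008,0],[1,-0.038,-0.0026,0.008,0],[1,-0.038,-0.0026,0.008,0],[1,-0.038,-0.0026,0.008,0],[1,-0.038,-0.0026,0.008,0],[1,-0.038,-0.0026,0.008,0],[1,-0.038,-0.0026,0.008,0],[1,-0.038,-0.0026,0.008,0],[1,-0.038,-0.0026,0.008,0],[1,-0.036,-0.0026,0.008,0],[1,-0.036,-0.0026,0.008,0]]}}

```text
t: 3.37
eef_pos: [0.4089, -0.2158, 0.1307]
ee_rot: [-3.14, 0.0, -1.905]
force: [0.9, 0.3, -0.1]
width: 0.0876
```

Request:
{"fn": "apply_moves", "kwargs": {"moves": [[1,-0.03,-0.002,0,0],[1,-0.02,-0.001,0,0],[1,-0.01,0,0,0],[1,0,0,0,0.006],[1,0,0,0,0]]}}

```text
t: 3.78
eef_pos: [0.4309, -0.1617, 0.1307]
ee_rot: [-3.141, 0.0, -1.91]
force: [-0.3, -1.4, -0.4]
width: 0.0877
```

```bash
python3 go.py .4352 -.1464 .005 -1.905; python3 - <<'E'
from fit import *
fs=[eyes.grab_frame(n) for n in("top","scene")]
it=[(WEDGE,[.445,-.118,1.175],0,(255,255,0))]
crop(fs[0],250,150,350,230,6,"tc3.png",it); crop(fs[1],140,150,260,250,6,"sc3.png",it)
E
```

```text
{'t': 3.7833, 'q': [0.0708, 0.093, -0.5803, 0.0, -0.8974, -0.41], 'eef_pos': [0.4309, -0.1617, 0.1307], 'ee_rot': [-3.1415, 0.0, -1.91], 'force': [-0.327, -1.4048, -0.387], 'width': 0.0877}
shift(at current yaw) [-0.0159  0.001   0.1257] turn -0.005
shift(at final yaw) [-0.0159  0.0009  0.1257]
```

View pics/sc3.png

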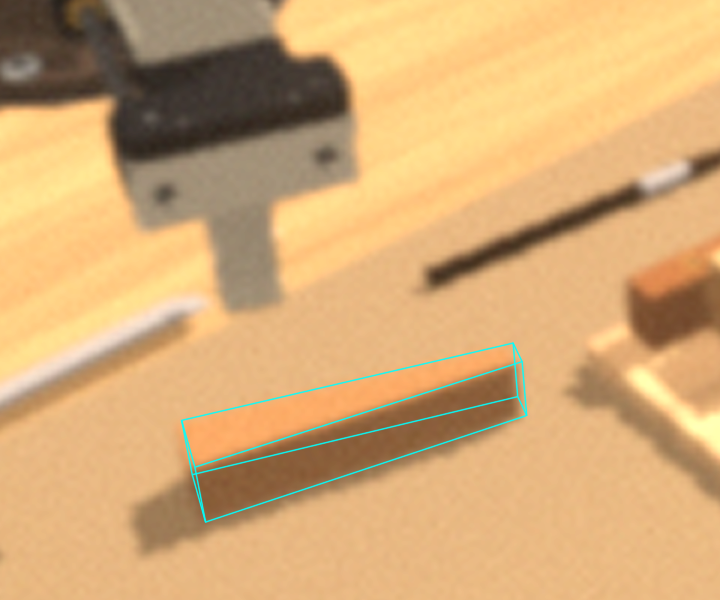

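Request:
{"fn": "apply_moves", "kwargs": {"moves": [[1,-0.016,0.001,0,-0.005],[1,0,0,0.03,0],[1,0,0,0.03,0],[1,0,0,0.03,0],[1,0,0,0.02,0],[1,0,0,0.01,0],[1,0,0,0.005,0],[1,0,0,0,0]]}}

```text
t: 4.55
eef_pos: [0.4343, -0.1473, 0.0046]
ee_rot: [3.139, -0.001, -1.907]
force: [-0.1, -0.5, 0.6]
width: 0.0877
```

```bash
python3 go.py .4352 -.1464 .005 -1.905
```

```text
{'t': 4.55, 'q': [0.1044, 0.2887, -0.7224, -0.0, -0.562, -0.4409], 'eef_pos': [0.4343, -0.1473, 0.0046], 'ee_rot': [3.1395, -0.001, -1.9073], 'force': [-0.0828, -0.5084, 0.6083], 'width': 0.0877}
shift(at current yaw) [-0.0012 -0.0006 -0.0004] turn -0.0023
shift(at final yaw) [-0.0012 -0.0006 -0.0004]
```

Close on the wedge.

Request:
{"fn": "apply_moves", "kwargs": {"moves": [[-1,0,0,0,0],[-1,0,0,0,0],[-1,0,0,0,0],[-1,0,0,0,0],[-1,0,0,0,0],[-1,0,0,0,0],[-1,0,0,0,0],[-1,0,0,0,0]], "newtons": 30}}

```text
t: 5.22
eef_pos: [0.4353, -0.1464, 0.0057]
ee_rot: [-3.141, 0.0, -1.906]
force: [-0.3, -0.5, -0.2]
width: 0.0401
```

Request:
{"fn": "apply_moves", "kwargs": {"moves": [[-1,0,0,0,0],[-1,0,0,0,0],[-1,0,0,-0.03,0],[-1,0,0,-0.03,0],[-1,0,0,-0.03,0],[-1,0,0,0,0]]}}

```text
t: 5.72
eef_pos: [0.4385, -0.1466, 0.1006]
ee_rot: [-3.134, 0.002, -1.905]
force: [1.6, 0.5, -1.0]
width: 0.0267
```

```bash
python3 - <<'E'
from fit import *
s=st()
dz=s["eef_pos"][2]-.0046
fs=[eyes.grab_frame(n) for n in("top","scene")]
it=[(WEDGE,[.445,-.118,1.175],dz,(255,255,0))]
crop(fs[0],250,150,350,230,6,"tc4.png",it); crop(fs[1],140,150,260,250,6,"sc4.png",it)
E
```

```text
{'t': 5.7167, 'q': [0.1064, 0.1313, -0.6212, 0.0018, -0.8103, -0.4414], 'eef_pos': [0.4385, -0.1466, 0.1006], 'ee_rot': [-3.1338, 0.0022, -1.9045], 'force': [1.6003, 0.5256, -0.9949], 'width': 0.0267}
```

View pics/sc4.png

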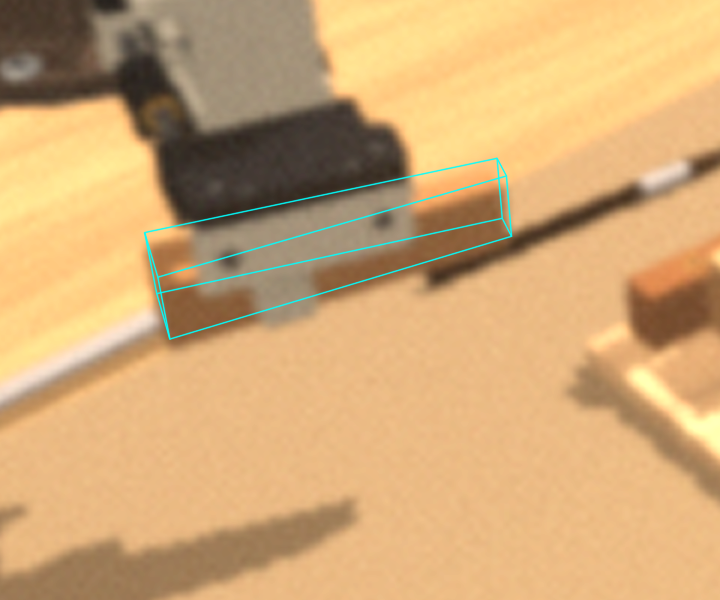

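View pics/tc4.png

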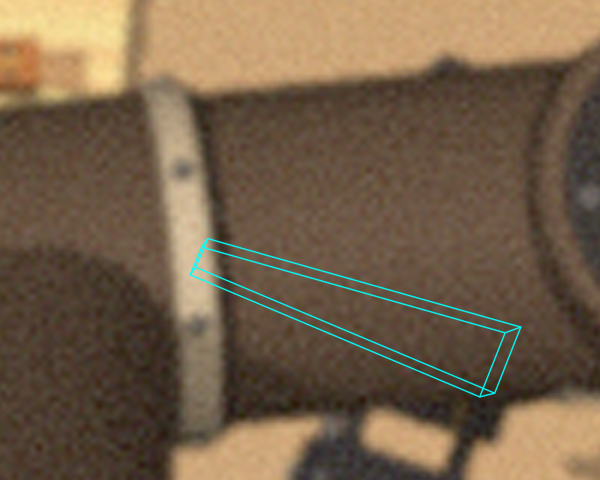

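```bash
python3 - <<'E'
from fit import *
fs=[eyes.grab_frame(n) for n in("top","scene")]
BAT=[box(-.06,.06,-.012,.012,.012,.038)]
hsv=cv2.cvtColor(fs[0]["color"],cv2.COLOR_RGB2HSV)
# colour samples
f=fs[0]
for f,n,win in((fs[0],"t",(210,152,262,170)),(fs[1],"s",(262,188,312,224))):
    u0,v0,u1,v1=win
    lab=cv2.cvtColor(f["color"],cv2.COLOR_RGB2LAB).astype(int)
    h=lab[v0:v1,u0:u1,1]-128
    print(n); print("\n".join(" ".join("%2d"%x for x in r[::2]) for r in h[::2]))
E
```

```text
t
 2  4  2  1  1  2  1  3  2  3  2  2  0  2  1  1  0  1  2  1  1  1  1  0  0  1
 1  2  1  3  2  1  4  3  4  1  3  3  2  2  3  2  2  0  1  0 -1  0  1 -1 -1 -2
-1  1  0  5  6  5  3  6  6  7  6  7 10  8  9  8  9 10 10  7  6  7  9  4  2  1
-2 -1 -1  9 15  9 11 14 18 16 17 15 17 15 16 16 15 16 15 17 10  9 16 10  5  6
-5 -6 -5  7 16 10 13 15 18 15 17 16 17 18 16 15 16 16 15 17  9 11 16 12  9  8
 1  1  0  8 15  9 12 15 16 17 14 15 13 15 17 14 16 16 14 16 13 14 16 13  8  9
-1 -1  2  7 13 13 12 12 14 13 13 11 12 13 11 12 11 14 12 11  9 10 11  8  6  5
 1  0 -1  1  3  2 -2 -2 -2 -2  0 -1 -2 -2 -1  0  2  1  2  3  3  3  1  0 -1  1
 3  3  2  3  3  1  1  0  1  0  0 -1 -1  0 -3 -1 -1  0  2  3  2  4  1 -1  2  2
s
15 16 13 11 10 10  9  9 10  9  8  9 10  9  9  6  8  7  7  8  8  7  7  8  7
13  9  9 10  9 10 10  8 10 10  9  9  9  9  7  7  7  6  7  8  9  7  7  7  6
10  9  9 10  9  9  8  9  9  9  9  9  8  8  7  7  8  7  9 14 17 13  9  8  9
 9  9  8 10  9 10  9  9  8  8  7  9  7  7  6  7  8 13 16 11 13 18 17  9  6
 9  9 10 10  9  8  7  8  7  7  7  8  6  8  7 10 16 20 19 17 13 15 15  9  8
 9  8  8  9  9  7  
[... 255 characters left out ...]
5 10 10 10  9  7  7  8  9
 9  9  9  7  7  6  7 10 16 19 20 19 20 19 17 13 11  9 10  9  9  8  9  9 10
10 10  8  7  8  8 13 13 14 19 19 20 19 14 10 10 10 10  9  9  9  9  9  9  9
11  9  7  7  8 15 18 16 11 13 17 16 11 10  9 10 10 10  9 10 11  9  9  8  9
10 10 10  9  9 14 17 19 19 16 13  9 11 10 10  9  9 10 10  9  8  9  9  9  8
10 10  9  6  6 10 12 14 16 12 10 10  9 10 10 10 11 10  9  8  8  9  9  5  4
 7  6  4  5  7 11 11 12 10  9 10 10 10 11 10 10  9  7  8  9  8  5  4  4  4
 3  5  6  8  8 11 11 12 11 10 11 11 11 10  8  7  7  9  9  8  5  4  4  5  5
 7  7  6  9 10  9 10 11  9 11 11 10  8  7  7  8  9  8  6  5  4  5  4  6  7
 6  7  9 10 10 10 10  9 12 11  8  7  7  8  9  8  6  4  5  4  5  5  7  8  9
```

```bash
python3 - <<'E'
from fit import *
fs=[eyes.grab_frame(n) for n in("top","scene")]
BAT=[box(-.06,.06,-.012,.012,.012,.038)]
f=fs[0]
a=cv2.cvtColor(f["color"],cv2.COLOR_RGB2LAB).astype(int)[...,1]-128
m=np.zeros((384,512),np.float32); m[154:168,212:257]=(cv2.GaussianBlur(a.astype(np.float32),(3,3),0)[154:168,212:257]>7.5)
p,c=fit([(f,m)],BAT,[.6,.1,1.59]); print(np.round(p,4),c)
B=np.array([.5625,.1518,1.469])
def tob(P): 
    d=np.asarray(P)-B[:2]; cs,sn=np.cos(B[2]),np.sin(B[2]); return np.array([cs*d[0]+sn*d[1],-sn*d[0]+cs*d[1]])
for L in([-.06,.012],[.06,.012]): print("batten inner",np.round(tob(T(p,[[*L,0]])[0,:2])*1000,1))
k=[.5321,.1535,1.4695]
for L in([-.12,-.022],[.0,-.022],[.12,-.022]): print("block face",np.round(tob(T(k,[[*L,0]])[0,:2])*1000,1))
it=[(BAT,p,0,(255,255,0)),(BLOCK,k,0,(255,0,0))]
crop(fs[0],150,125,345,225,4,"tc5.png",it); crop(fs[1],230,150,350,250,6,"sc5.png",it)
E
```

```text
[0.5759 0.0811 1.5765] 0.14792263507843018
batten inner [-129.9  -15. ]
batten inner [-10.6  -2.2]
block face [-121.4    8.4]
block face [-1.4  8.4]
block face [118.6   8.5]
```

View pics/tc5.png

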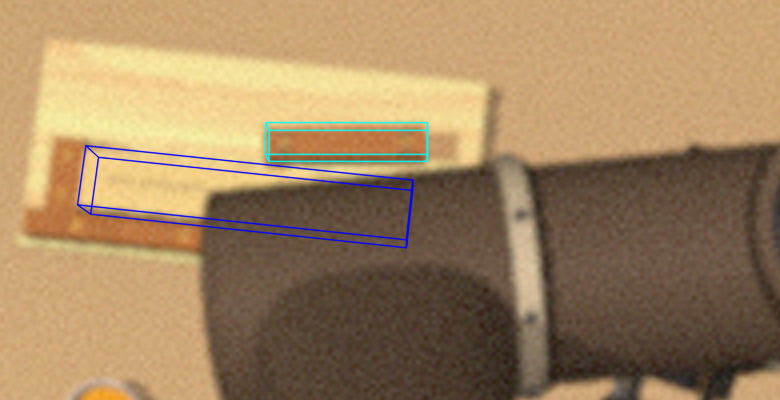

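View pics/sc5.png

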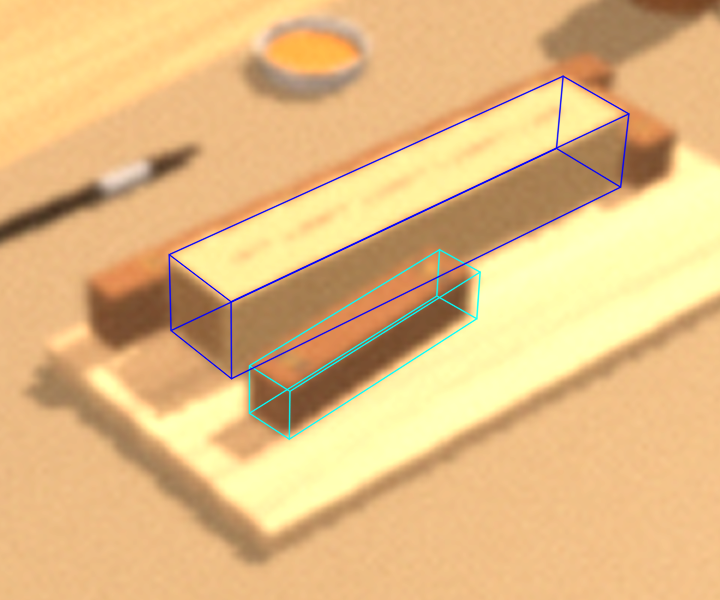

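```bash
python3 go.py .5449 -.0745 .09 -1.6106
```

```text
{'t': 6.0167, 'q': [0.1064, 0.1396, -0.6283, -0.0003, -0.8052, -0.4414], 'eef_pos': [0.4343, -0.1464, 0.0944], 'ee_rot': [3.1394, -0.0008, -1.906], 'force': [-1.113, 0.1764, -0.3326], 'width': 0.0266}
shift(at current yaw) [-0.1043 -0.0808  0.0044] turn -0.2954
shift(at final yaw) [-0.0763 -0.1076  0.0044]
```

Request:
{"fn": "apply_moves", "kwargs": {"moves": [[-1,0,0,0,-0.099],[-1,0,0,0,-0.099],[-1,0,0,0,-0.098],[-1,-0.0151,-0.0216,0,0],[-1,-0.0151,-0.0216,0,0],[-1,-0.0151,-0.0216,0,0],[-1,-0.0151,-0.0216,0,0],[-1,-0.0151,-0.0216,0.005,0],[-1,0,0,0,0],[-1,0,0,0,0]]}}

```text
t: 6.85
eef_pos: [0.5459, -0.0746, 0.0885]
ee_rot: [3.138, -0.001, -1.609]
force: [-0.4, -0.4, -0.3]
width: 0.0266
```

```bash
python3 go.py .5449 -.0745 .0166 -1.6106; cat > v.py <<'E'
import sys
from fit import *
# overlay of wedge from TCP, held ; args: tag dz
s=arm.get_state(); p=s["eef_pos"]; y=s["ee_rot"][2]+np.pi-.062
c,n=np.cos(y),np.sin(y); o=np.array([-.0299,-.002])
w=[p[0]-(c*o[0]-n*o[1]),p[1]-(n*o[0]+c*o[1]),y]
print("wedge",np.round(w,4))
fs=[eyes.grab_frame(n) for n in("top","scene")]
it=[(WEDGE,w,p[2]-.0050,(255,255,0))]
t=sys.argv[1]
crop(fs[0],200,130,300,220,6,"t_%s.png"%t,it); crop(fs[1],190,150,310,250,6,"s_%s.png"%t,it)
E
python3 v.py a
```

```text
{'t': 6.85, 'q': [0.2196, 0.29, -0.4386, -0.0002, -0.8458, -0.2575], 'eef_pos': [0.5459, -0.0746, 0.0885], 'ee_rot': [3.1381, -0.0008, -1.6089], 'force': [-0.4124, -0.4399, -0.271], 'width': 0.0266}
shift(at current yaw) [-0.0001  0.001   0.0719] turn 0.0017
shift(at final yaw) [-0.0001  0.001   0.0719]
wedge [ 0.5469 -0.0447  1.4707]
```

View pics/s_a.png

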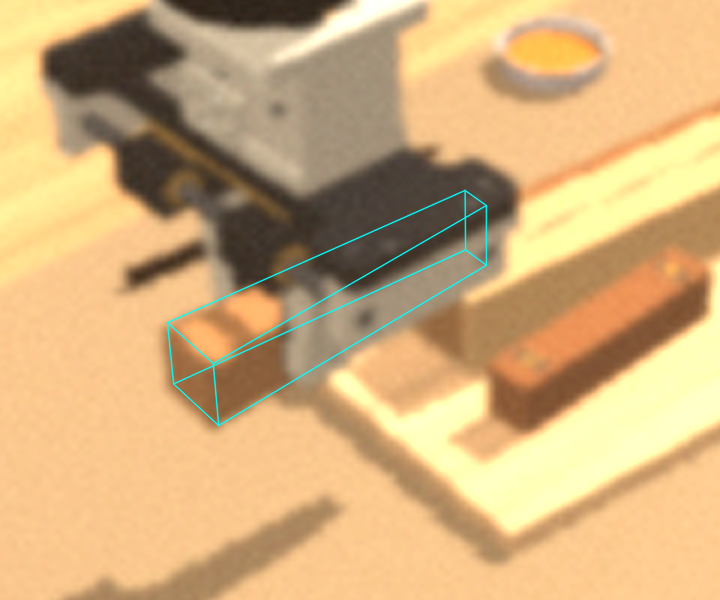

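View pics/t_a.png

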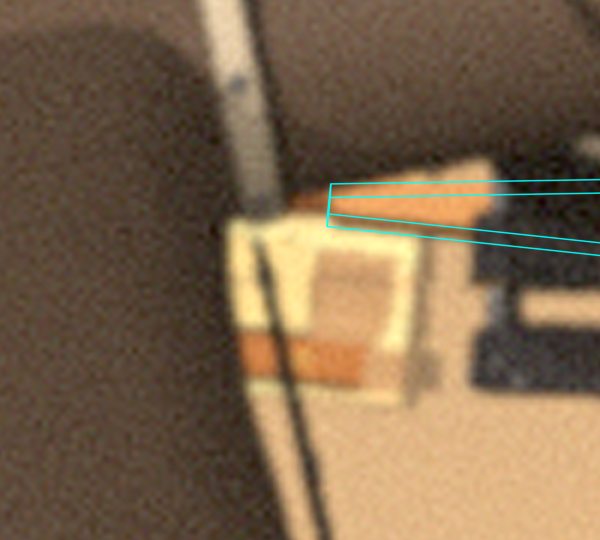

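```bash
python3 - <<'E'
from fit import *
import cv2
f=eyes.grab_frame("top"); crop(f,240,145,300,175,12,"z.png")
E
```

```text
(no output)
```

View pics/z.png

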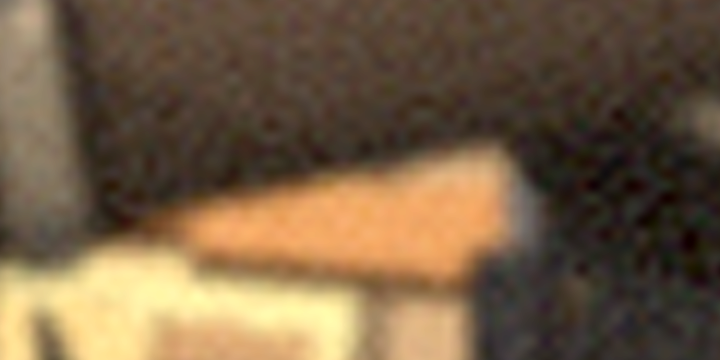

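Request:
{"fn": "apply_moves", "kwargs": {"moves": [[-1,0,0,0.02,0],[-1,0,0,0.02,0],[-1,0,0,0.015,0],[-1,0,0,0.01,0],[-1,0,0,0.005,0],[-1,0,0,0,0],[-1,0,0,0,0]]}}

```text
t: 7.58
eef_pos: [0.5462, -0.0754, 0.021]
ee_rot: [-3.141, -0.0, -1.61]
force: [0.3, -0.8, -0.3]
width: 0.0268
```

```bash
python3 go.py .5459 -.0745 .0185 -1.6106; python3 v.py b
```

```text
{'t': 7.5833, 'q': [0.2183, 0.3796, -0.5046, 0.0003, -0.6863, -0.2575], 'eef_pos': [0.5462, -0.0754, 0.021], 'ee_rot': [-3.1413, -0.0001, -1.6099], 'force': [0.3046, -0.756, -0.3479], 'width': 0.0268}
shift(at current yaw) [-0.0009  0.0004  0.0025] turn 0.0007
shift(at final yaw) [-0.0009  0.0004  0.0025]
wedge [ 0.5473 -0.0454  1.4697]
```

View pics/s_b.png

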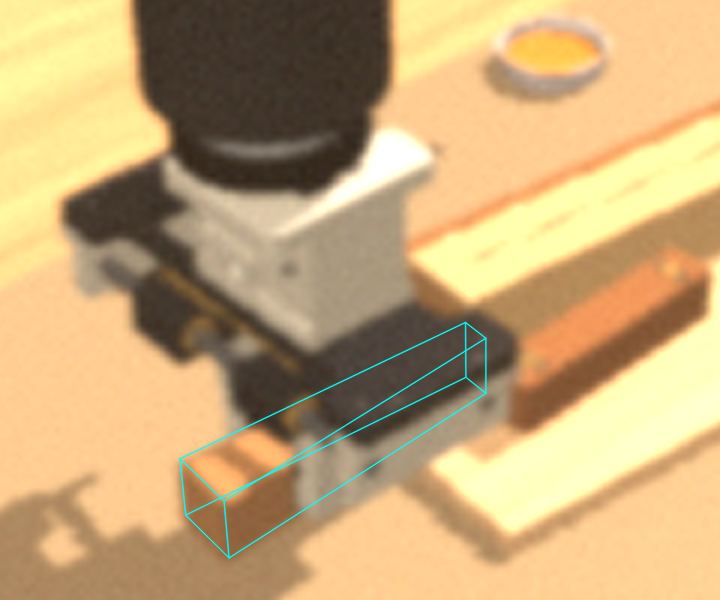

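View pics/t_b.png

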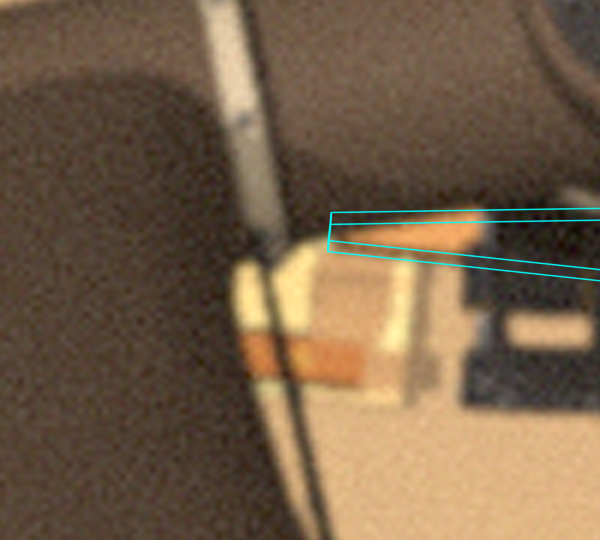

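Request:
{"fn": "apply_moves", "kwargs": {"moves": [[-1,-0.006,-0.0004,0.0015,0],[-1,-0.006,-0.0004,0,0],[-1,-0.006,-0.0004,0,0],[-1,-0.006,-0.0004,0,0],[-1,0,0,0,0]]}}

```text
t: 8.1
eef_pos: [0.5491, -0.05, 0.0193]
ee_rot: [-3.141, 0.0, -1.609]
force: [0.0, 0.2, -0.3]
width: 0.0265
```

```bash
python3 v.py c;python3 go.py .5459 -.0745 .0185 -1.6106
```

```text
wedge [ 0.5501 -0.02    1.471 ]
{'t': 8.2, 'q': [0.2633, 0.382, -0.5067, -0.0, -0.682, -0.3013], 'eef_pos': [0.5487, -0.0507, 0.0191], 'ee_rot': [-3.1415, 0.0, -1.6088], 'force': [0.04, -0.4195, -1.6601], 'width': 0.0264}
shift(at current yaw) [0.0238 0.0019 0.0006] turn 0.0018
shift(at final yaw) [0.0238 0.0018 0.0006]
```

View pics/s_c.png

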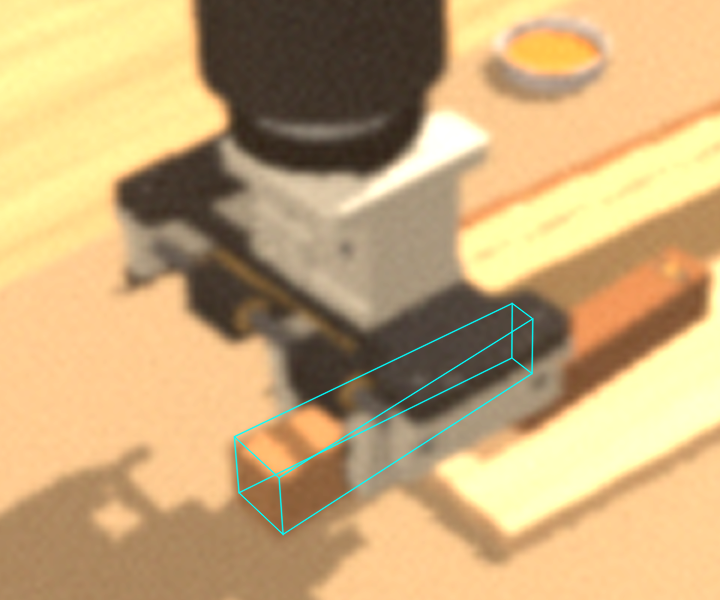

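Request:
{"fn": "apply_moves", "kwargs": {"moves": [[-1,-0.005,-0.0003,0.001,0],[-1,-0.005,-0.0003,0,0],[-1,-0.005,-0.0003,0,0],[-1,0,0,0,0]]}}

```text
t: 8.53
eef_pos: [0.5504, -0.0355, 0.0181]
ee_rot: [-3.141, 0.0, -1.609]
force: [0.1, 0.1, -0.6]
width: 0.0263
```

Request:
{"fn": "apply_moves", "kwargs": {"moves": [[-1,-0.004,-0.0003,0,0],[-1,-0.004,-0.0003,0,0],[-1,0,0,0,0]]}}

```text
t: 8.78
eef_pos: [0.5504, -0.0279, 0.0178]
ee_rot: [3.14, -0.0, -1.61]
force: [-2.2, 1.7, -1.1]
width: 0.0266
```

```bash
python3 v.py d;python3 go.py .5459 -.0745 .0185 -1.6106
```

```text
wedge [0.5514 0.002  1.4701]
{'t': 8.8833, 'q': [0.3041, 0.3846, -0.5063, -0.0004, -0.6808, -0.3425], 'eef_pos': [0.5505, -0.0282, 0.0178], 'ee_rot': [3.1407, -0.0001, -1.6096], 'force': [-2.4836, 1.9597, -0.1864], 'width': 0.0267}
shift(at current yaw) [ 0.0465  0.0028 -0.0007] turn 0.001
shift(at final yaw) [ 0.0465  0.0027 -0.0007]
```

View pics/s_d.png

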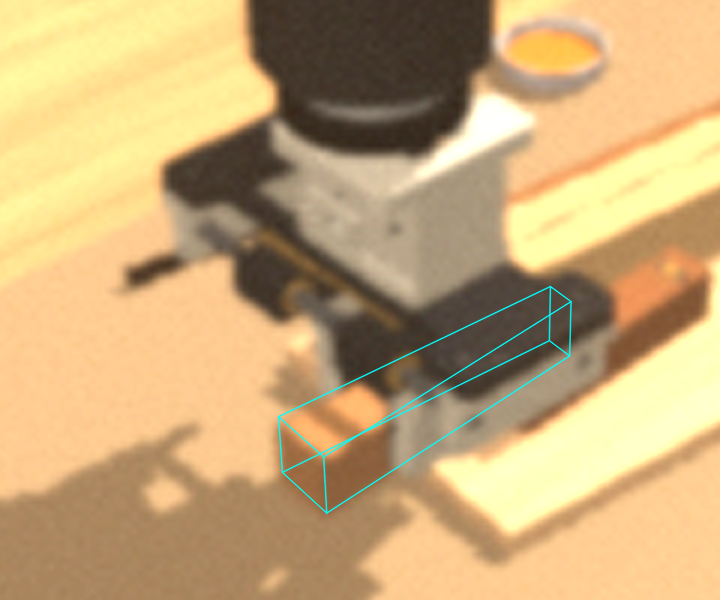

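View pics/t_d.png

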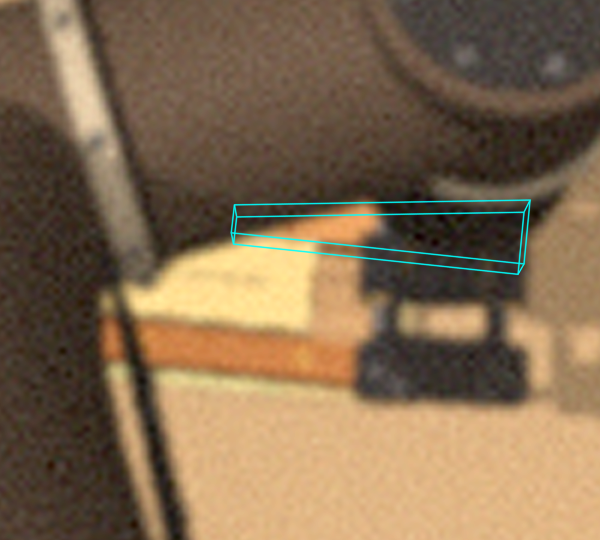

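Request:
{"fn": "apply_moves", "kwargs": {"moves": [[-1,0,0.001,0.0005,0],[-1,0,0,0,0],[0.2,0,0,0,0],[0.2,0,0,0,0],[0.2,0,0,0,0],[0.2,0,0,0,0],[0.2,0,0,0,0]]}}

```text
t: 9.47
eef_pos: [0.5502, -0.0283, 0.0177]
ee_rot: [-3.141, 0.0, -1.61]
force: [-0.2, -0.4, -0.2]
width: 0.0509
```

Request:
{"fn": "apply_moves", "kwargs": {"moves": [[1,0,0,0,0],[1,0,0,-0.005,0],[1,0,0,-0.02,0],[1,0,0,-0.03,0],[1,0,0,-0.04,0],[1,0,0,-0.04,0],[1,0.03,0,0,0],[1,0.04,0,0,0],[1,0.04,0,0,0],[1,0.04,0,0,0],[1,0,0,0,0]]}}

```text
t: 10.38
eef_pos: [0.5432, -0.1833, 0.153]
ee_rot: [3.141, -0.001, -1.614]
force: [1.0, 1.5, -0.8]
width: 0.0878
```

```bash
python3 - <<'E'
from fit import *
st()
fs=[eyes.grab_frame(n) for n in("top","scene")]
w=[.5514,.002,1.47]
it=[(WEDGE,w,.012,(255,255,0))]
crop(fs[0],180,130,300,220,6,"t_e.png",it); crop(fs[1],190,150,310,250,6,"s_e.png",it)
E
```

```text
{'t': 10.3833, 'q': [0.0161, 0.2522, -0.3187, 0.0009, -1.0001, -0.0595], 'eef_pos': [0.5432, -0.1833, 0.153], 'ee_rot': [3.1415, -0.0008, -1.6137], 'force': [0.964, 1.463, -0.8418], 'width': 0.0878}
```

View pics/s_e.png

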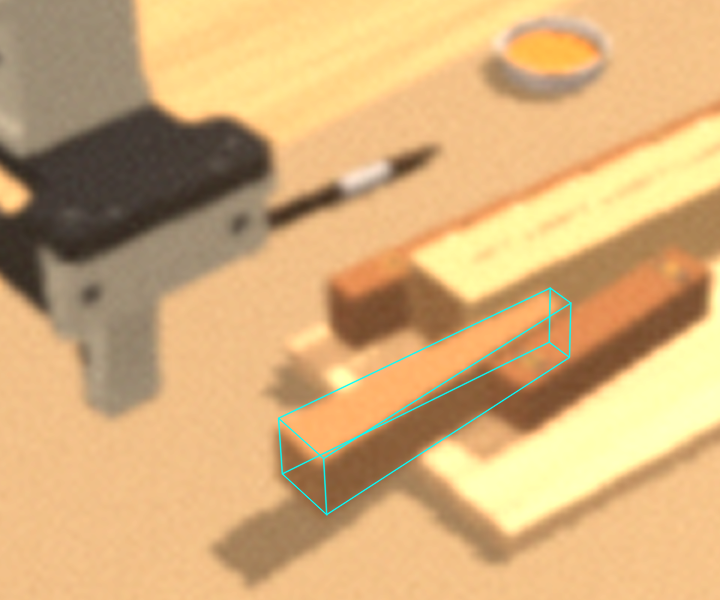

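View pics/t_e.png

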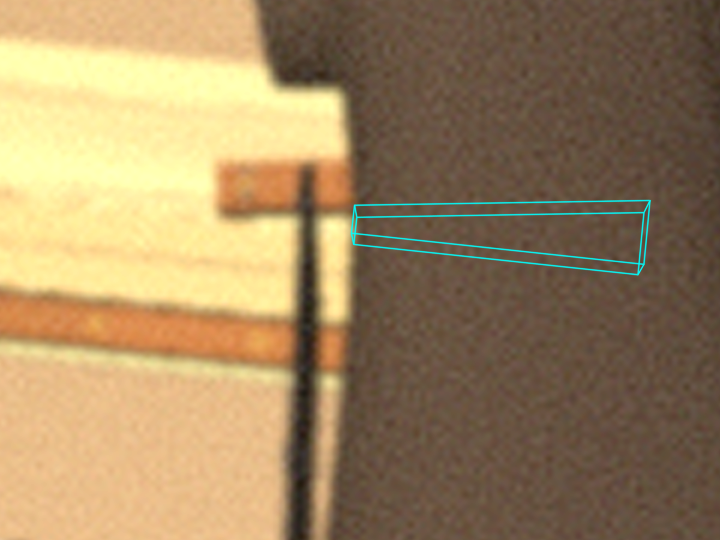

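Request:
{"fn": "apply_moves", "kwargs": {"moves": [[1,0,0,0,0.118],[1,0,0,0,0.118],[1,0,0,0,0.118],[1,0,0,0,0.118],[1,0,0,0,0.118],[1,0,0,0,0.118],[1,0,0,0,0.118],[1,0,0,0,0.118],[1,0,0,0,0.118],[1,0,0,0,0]]}}

```text
t: 11.32
eef_pos: [0.5444, -0.1769, 0.1528]
ee_rot: [3.142, 0.0, -2.676]
force: [0.4, -0.0, -0.3]
width: 0.0876
```

```bash
python3 go.py .5331 -.3493 .09 -2.676
```

```text
{'t': 11.3167, 'q': [0.0274, 0.2508, -0.3206, -0.0002, -0.9993, -1.1322], 'eef_pos': [0.5444, -0.1769, 0.1528], 'ee_rot': [3.1415, 0.0002, -2.6757], 'force': [0.4324, -0.0295, -0.2684], 'width': 0.0876}
shift(at current yaw) [ 0.0875 -0.149   0.0628] turn 0.0003
shift(at final yaw) [ 0.0875 -0.149   0.0628]
```

Request:
{"fn": "apply_moves", "kwargs": {"moves": [[1,0.0175,-0.0298,0.0126,0],[1,0.0175,-0.0298,0.0126,0],[1,0.0175,-0.0298,0.0126,0],[1,0.0175,-0.0298,0.0126,0],[1,0.0175,-0.0298,0.0126,0],[1,0,0,0,0],[1,0,0,0,0]]}}

```text
t: 11.9
eef_pos: [0.5328, -0.3514, 0.0882]
ee_rot: [3.14, -0.002, -2.67]
force: [-0.4, 0.4, 0.6]
width: 0.0874
```

```bash
python3 go.py .5331 -.3493 .004 -2.676;  python3 - <<'E'
from fit import *
f=eyes.grab_frame("scene")
crop(f,70,210,200,330,5,"s_f.png",[(MALLET,[.576,-.3277,.466],0,(255,255,0))])
E
```

```text
{'t': 11.9, 'q': [-0.2779, 0.415, -0.2419, -0.0001, -0.9163, -0.8213], 'eef_pos': [0.5328, -0.3514, 0.0882], 'ee_rot': [3.1399, -0.0017, -2.6701], 'force': [-0.3797, 0.3941, 0.6475], 'width': 0.0874}
shift(at current yaw) [-0.0013  0.0018  0.0842] turn 0.0059
shift(at final yaw) [-0.0012  0.0018  0.0842]
```

View pics/s_f.png

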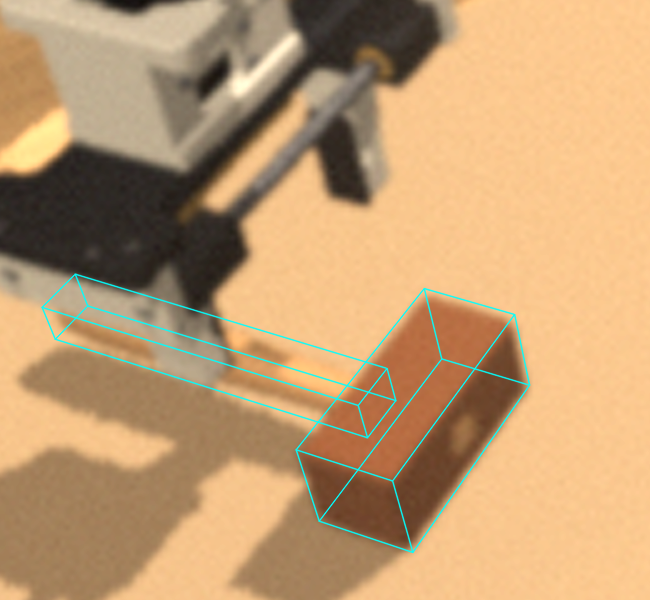

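```bash
python3 - <<'E'
from fit import *
f=eyes.grab_frame("scene"); s=arm.get_state(); p=np.array(s["eef_pos"]); y=s["ee_rot"][2]
v,u=np.mgrid[210:300,70:165]; uv=np.stack([u.ravel(),v.ravel()],1)
z=f["z_map"][uv[:,1],uv[:,0]]; uv=uv[z>0]
P=world(f,uv)-p; tx=P[:,0]*np.cos(y)+P[:,1]*np.sin(y); ty=P[:,0]*np.sin(y)-P[:,1]*np.cos(y)
ok=(abs(tx)<.12)&(abs(ty)<.12)&(P[:,2]>-.03)
for h in np.arange(-.005,.1,.008):
    k=ok&(P[:,2]>h)&(P[:,2]<=h+.008)
    if k.sum()>3: print(round(h,3),k.sum(),"tx",np.round(np.percentile(tx[k],[2,98]),3),"ty",np.round(np.percentile(ty[k],[2,98]),3))
E
```

```text
-0.005 23 tx [-0.012  0.011] ty [-0.058  0.056]
0.003 81 tx [-0.013  0.009] ty [-0.059  0.059]
0.011 88 tx [-0.013  0.009] ty [-0.06   0.058]
0.019 77 tx [-0.013  0.01 ] ty [-0.06   0.059]
0.027 63 tx [-0.013  0.005] ty [-0.06   0.061]
0.035 43 tx [-0.013  0.002] ty [-0.054  0.063]
0.043 37 tx [-0.013  0.01 ] ty [0.043 0.062]
0.051 18 tx [-0.013  0.011] ty [0.047 0.059]
0.059 39 tx [-0.034  0.032] ty [-0.088  0.05 ]
0.067 217 tx [-0.04   0.032] ty [-0.089  0.082]
0.075 384 tx [-0.041  0.022] ty [-0.088  0.083]
0.083 358 tx [-0.041  0.014] ty [-0.094  0.075]
0.091 167 tx [-0.04   0.017] ty [-0.096  0.051]
0.099 510 tx [-0.039  0.026] ty [-0.096  0.048]
```

Request:
{"fn": "apply_moves", "kwargs": {"moves": [[1,-0.001,0.002,0.02,0.006],[1,0,0,0.025,0],[1,0,0,0.02,0],[1,0,0,0.012,0],[1,0,0,0.006,0],[1,0,0,0,0],[0,0,0,0,0],[0,0,0,0,0]], "newtons": 60}}

```text
t: 12.67
eef_pos: [0.5347, -0.3485, 0.008]
ee_rot: [-3.14, 0.001, -2.677]
force: [0.5, -0.8, -0.5]
width: 0.0793
```

Request:
{"fn": "apply_moves", "kwargs": {"moves": [[-1,0,0,0,0],[-1,0,0,0,0],[-1,0,0,0,0],[-1,0,0,0,0],[-1,0,0,0,0],[-1,0,0,0,0],[-1,0,0,0,0],[-1,0,0,0,0]]}}

```text
t: 13.33
eef_pos: [0.5335, -0.3485, 0.0065]
ee_rot: [3.142, -0.0, -2.678]
force: [-0.3, 0.8, -0.3]
width: 0.0266
```

```bash
python3 go.py .5331 -.3493 .004 -2.676
```

```text
{'t': 13.3333, 'q': [-0.2728, 0.5078, -0.3153, 0.0, -0.7478, -0.8342], 'eef_pos': [0.5335, -0.3485, 0.0065], 'ee_rot': [3.1415, -0.0001, -2.6778], 'force': [-0.3138, 0.7513, -0.2765], 'width': 0.0266}
shift(at current yaw) [ 0.0008 -0.0006  0.0025] turn -0.0018
shift(at final yaw) [ 0.0008 -0.0006  0.0025]
```

Request:
{"fn": "apply_moves", "kwargs": {"moves": [[-1,0,0,0,0],[-1,0,0,0,0],[-1,0,0,0,0],[-1,0,0,0,0],[-1,0,0,-0.02,0],[-1,0,0,-0.03,0],[-1,0,0,-0.03,0],[-1,0,0,0,0],[-1,0,0,0,0]]}}

```text
t: 14.08
eef_pos: [0.5346, -0.3486, 0.0884]
ee_rot: [-3.139, 0.003, -2.678]
force: [-0.1, 0.1, -3.7]
width: 0.0182
```

```bash
python3 - <<'E'
from fit import *
s=st();dz=s["eef_pos"][2]-.0065
fs=[eyes.grab_frame(n) for n in("top","scene")]
it=[(MALLET,[.576,-.3277,.466],dz,(255,255,0))]
crop(fs[1],70,190,200,310,5,"s_g.png",it)
crop(fs[0],250,130,410,230,4,"t_g.png",it)
E
```

```text
{'t': 14.0833, 'q': [-0.2727, 0.4117, -0.2468, -0.0001, -0.9088, -0.8342], 'eef_pos': [0.5346, -0.3486, 0.0884], 'ee_rot': [-3.1393, 0.0027, -2.6777], 'force': [-0.0993, 0.1163, -3.676], 'width': 0.0182}
```

View pics/s_g.png

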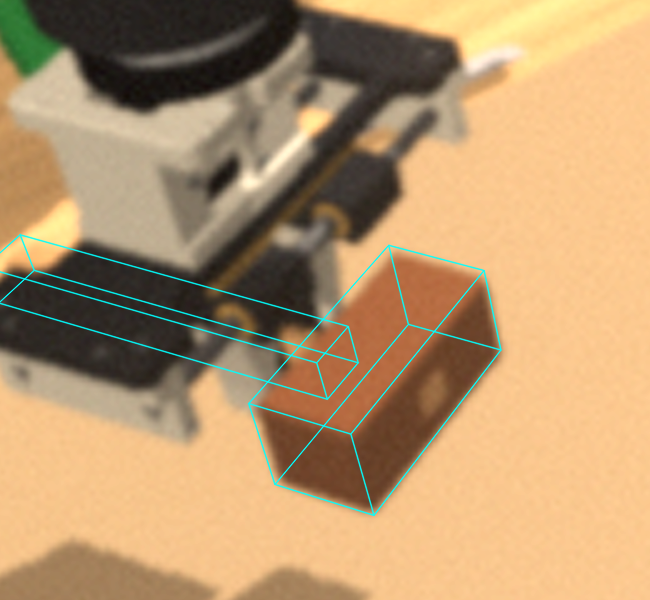

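View pics/t_g.png

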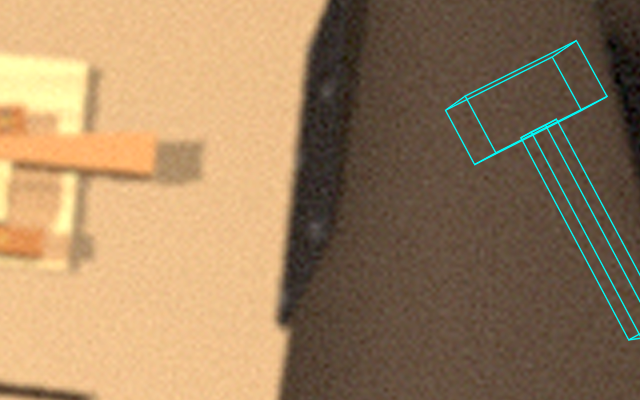

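Request:
{"fn": "apply_moves", "kwargs": {"moves": [[-1,0,0,0,0.113],[-1,0,0,0,0.113],[-1,0,0,0,0.113],[-1,0,0,0,0.113],[-1,0,0,0,0.114],[-1,0,0,0,0]]}}

```text
t: 14.68
eef_pos: [0.5324, -0.3479, 0.0846]
ee_rot: [3.141, -0.003, 3.034]
force: [-0.3, 0.3, -2.5]
width: 0.0186
```

```bash
python3 go.py .494 -.1394 .0225 -3.2437
```

```text
{'t': 14.6833, 'q': [-0.2728, 0.4162, -0.2496, -0.0005, -0.9084, -1.4055], 'eef_pos': [0.5324, -0.3479, 0.0846], 'ee_rot': [3.1406, -0.0033, 3.0338], 'force': [-0.2613, 0.2502, -2.5202], 'width': 0.0186}
shift(at current yaw) [0.0606 0.2032 0.0621] turn -0.0057
shift(at final yaw) [0.0595 0.2035 0.0621]
```

Request:
{"fn": "apply_moves", "kwargs": {"moves": [[-1,0.0085,0.029,0,-0.005],[-1,0.0085,0.029,0,0],[-1,0.0085,0.029,0,0],[-1,0.0085,0.029,0,0],[-1,0.0085,0.029,0,0],[-1,0.0085,0.029,0.02,0],[-1,0.0085,0.029,0.02,0],[-1,0,0,0.015,0],[-1,0,0,0.007,0],[-1,0,0,0,0],[-1,0,0,0,0]]}}

```text
t: 15.6
eef_pos: [0.4942, -0.1411, 0.0242]
ee_rot: [-3.141, -0.001, 3.046]
force: [-0.1, 0.4, -1.7]
width: 0.0184
```

```bash
python3 go.py .494 -.1394 .0225 -3.2437; cat > vm.py <<'E'
import sys
from fit import *
t=sys.argv[1]; w=[float(a) for a in sys.argv[2:5]]
s=arm.get_state(); p=s["eef_pos"]; y=s["ee_rot"][2]+np.pi+.002
c,n=np.cos(y),np.sin(y); o=np.array([.0473,-.0005])
m=[p[0]+c*o[0]-n*o[1],p[1]+n*o[0]+c*o[1],y]
fs=[eyes.grab_frame(n) for n in("top","scene")]
it=[(MALLET,m,p[2]-.0065,(255,255,0)),(WEDGE,w,.012,(0,255,0))]
crop(fs[0],200,130,330,230,6,"t_%s.png"%t,it); crop(fs[1],180,170,300,270,6,"s_%s.png"%t,it)
fc=[m[0]-.045*n,m[1]+.045*c]; B=np.array([.5625,.1518,1.469]); d=np.array(fc)-B[:2]
print("face centre board",np.round([np.cos(B[2])*d[0]+np.sin(B[2])*d[1],-np.sin(B[2])*d[0]+np.cos(B[2])*d[1]],4))
E
python3 vm.py h .5514 .002 1.47
```

```text
{'t': 15.6, 'q': [0.1045, 0.3267, -0.5844, 0.0003, -0.6611, -1.7714], 'eef_pos': [0.4942, -0.1411, 0.0242], 'ee_rot': [-3.1411, -0.0013, 3.0458], 'force': [-0.109, 0.3629, -1.7437], 'width': 0.0184}
shift(at current yaw) [0.0003 0.0017 0.0017] turn 0.0063
shift(at final yaw) [0.0003 0.0017 0.0017]
face centre board [-0.2534 -0.0087]
```

View pics/s_h.png

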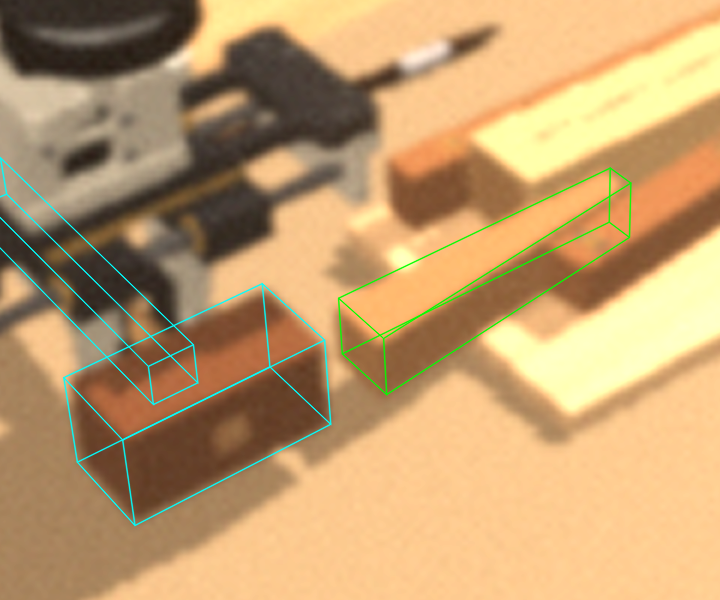

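View pics/t_h.png

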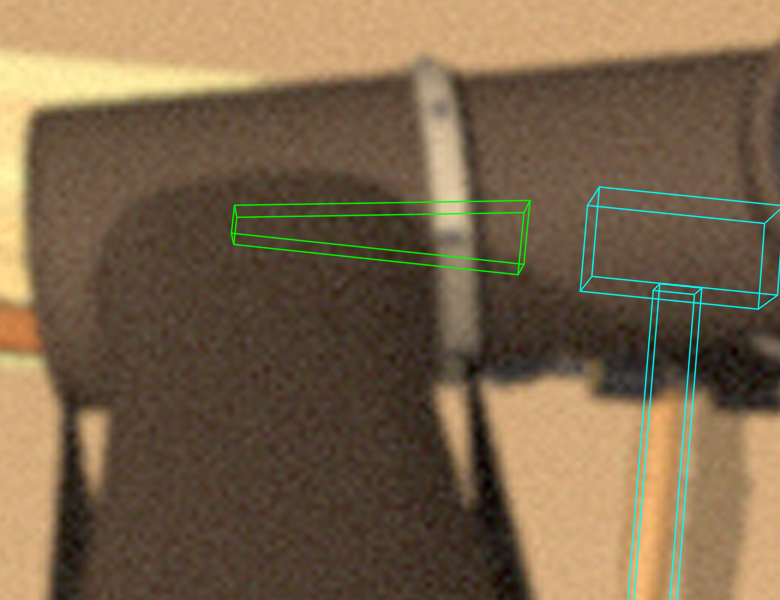

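Request:
{"fn": "apply_moves", "kwargs": {"moves": [[-1,0,0.006,0.001,0.006],[-1,0,0.006,0,0],[-1,0,0.006,0,0],[-1,0,0.005,0,0],[-1,0,0.003,0,0],[-1,0,0.002,0,0],[-1,0,0.002,0,0],[-1,0,0.002,0,0],[-1,0,0.002,0,0]]}}

```text
t: 16.45
eef_pos: [0.4976, -0.1066, 0.0236]
ee_rot: [-3.142, -0.0, 3.038]
force: [0.0, -0.3, -1.5]
width: 0.0186
```

Request:
{"fn": "apply_moves", "kwargs": {"moves": [[-1,0,0.002,0,0],[-1,0,0.002,0,0],[-1,0,0.002,0,0],[-1,0,0.002,0,0]]}}

```text
t: 16.78
eef_pos: [0.4977, -0.0991, 0.0234]
ee_rot: [-3.141, -0.001, 3.038]
force: [-1.7, -3.5, 0.1]
width: 0.0186
```

```bash
python3 vm.py i .5514 .002 1.47; python3 go.py .5 -.1 .0225 -3.2437
```

```text
face centre board [-0.2117 -0.0083]
{'t': 16.8833, 'q': [0.1915, 0.3197, -0.5989, 0.0, -0.6531, -1.8655], 'eef_pos': [0.498, -0.0988, 0.0234], 'ee_rot': [-3.1413, -0.0009, 3.0384], 'force': [-2.5155, -2.4866, -2.3013], 'width': 0.0188}
shift(at current yaw) [-0.0021 -0.001   0.0009] turn -0.0011
shift(at final yaw) [-0.0021 -0.001   0.0009]
```

View pics/s_i.png

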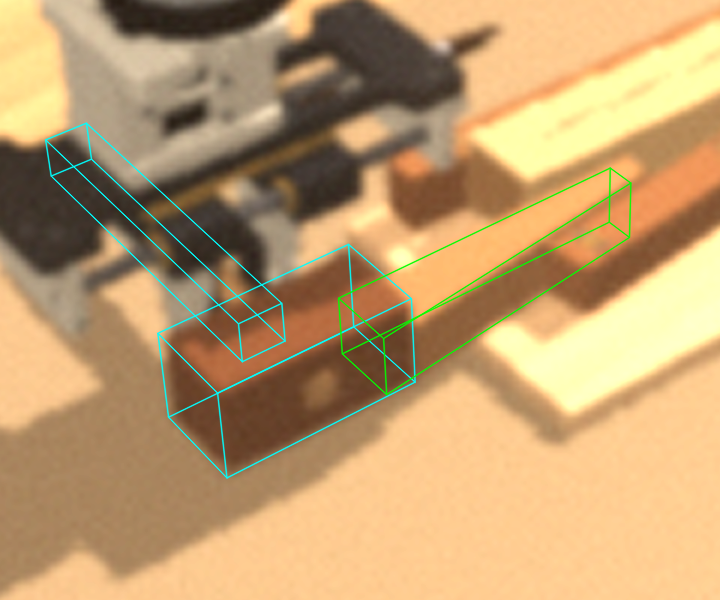

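Request:
{"fn": "apply_moves", "kwargs": {"moves": [[-1,0,0.002,0,0],[-1,0,0.002,0,0],[-1,0,0.001,0,0]]}}

```text
t: 17.13
eef_pos: [0.4978, -0.0943, 0.0234]
ee_rot: [-3.141, -0.002, 3.038]
force: [-4.5, -7.9, 1.5]
width: 0.019
```

Request:
{"fn": "apply_moves", "kwargs": {"moves": [[-1,0,0.002,0,0],[-1,0,0.002,0,0],[-1,0,0.001,0,0]]}}

```text
t: 17.38
eef_pos: [0.4974, -0.0899, 0.0232]
ee_rot: [-3.14, -0.004, 3.038]
force: [-6.2, -10.4, 2.1]
width: 0.0185
```

Request:
{"fn": "apply_moves", "kwargs": {"moves": [[-1,0,0.001,0,0],[-1,0,0.001,0,0],[-1,0,0,0,0]]}}

```text
t: 17.63
eef_pos: [0.497, -0.0882, 0.0232]
ee_rot: [-3.139, -0.005, 3.037]
force: [-5.9, -11.8, 2.3]
width: 0.0183
```

```bash
python3 vm.py j .553 .019 1.47; python3 go.py .5 -.1 .0225 -3.2437
```

```text
face centre board [-0.2009 -0.0066]
{'t': 17.7333, 'q': [0.2144, 0.3181, -0.6029, 0.0008, -0.6547, -1.89], 'eef_pos': [0.4971, -0.0882, 0.0232], 'ee_rot': [-3.1396, -0.0045, 3.0375], 'force': [-5.9544, -11.3552, 1.1026], 'width': 0.0184}
shift(at current yaw) [-0.0041 -0.0114  0.0007] turn -0.002
shift(at final yaw) [-0.0041 -0.0114  0.0007]
```

View pics/s_j.png

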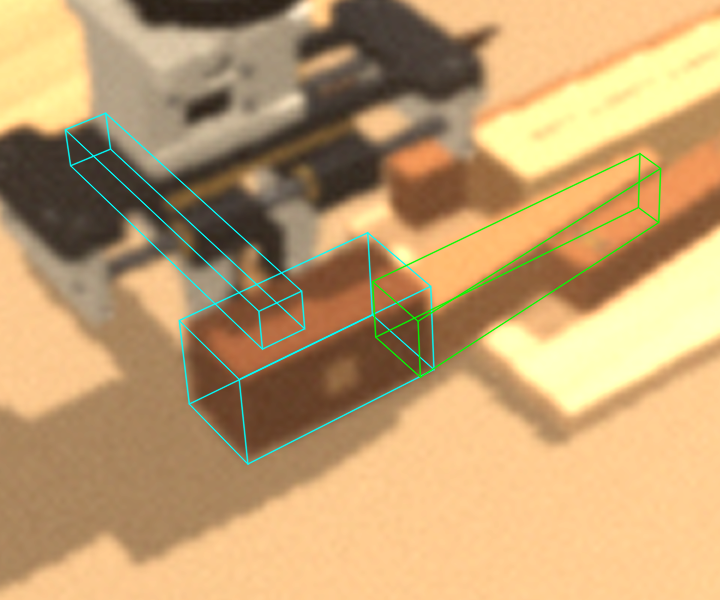

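Request:
{"fn": "apply_moves", "kwargs": {"moves": [[-1,0,0.001,0,0],[-1,0,0.001,0,0],[-1,0,0,0,0]]}}

```text
t: 17.98
eef_pos: [0.4968, -0.0865, 0.0231]
ee_rot: [-3.139, -0.005, 3.037]
force: [-8.1, -12.0, 4.5]
width: 0.0186
```

Request:
{"fn": "apply_moves", "kwargs": {"moves": [[-1,0,0.001,0,0],[-1,0,0,0,0]]}}

```text
t: 18.15
eef_pos: [0.4967, -0.0857, 0.0231]
ee_rot: [-3.139, -0.006, 3.037]
force: [-8.2, -13.0, 4.4]
width: 0.0185
```

Request:
{"fn": "apply_moves", "kwargs": {"moves": [[-1,0,-0.002,0,0],[-1,0,-0.004,0,0],[-1,0,-0.01,0,0],[-1,0,-0.015,0,0],[-1,0,-0.015,0,0],[-1,0,0,0,0],[-1,0,0,0,0]]}}

```text
t: 18.73
eef_pos: [0.4957, -0.1303, 0.0236]
ee_rot: [3.141, 0.001, 3.037]
force: [0.1, -0.1, -2.5]
width: 0.0184
```

```bash
python3 vm.py k .5530 .0215 1.47; python3 go.py .5 -.1 .0225 -3.2437
```

```text
face centre board [-0.243  -0.0095]
{'t': 18.8333, 'q': [0.1279, 0.3248, -0.5897, -0.0002, -0.6557, -1.8021], 'eef_pos': [0.4956, -0.1296, 0.0236], 'ee_rot': [3.1413, 0.0006, 3.0381], 'force': [-0.8884, -0.5199, -2.0705], 'width': 0.019}
shift(at current yaw) [-0.0013  0.0299  0.0011] turn -0.0014
shift(at final yaw) [-0.0013  0.0299  0.0011]
```

View pics/s_k.png

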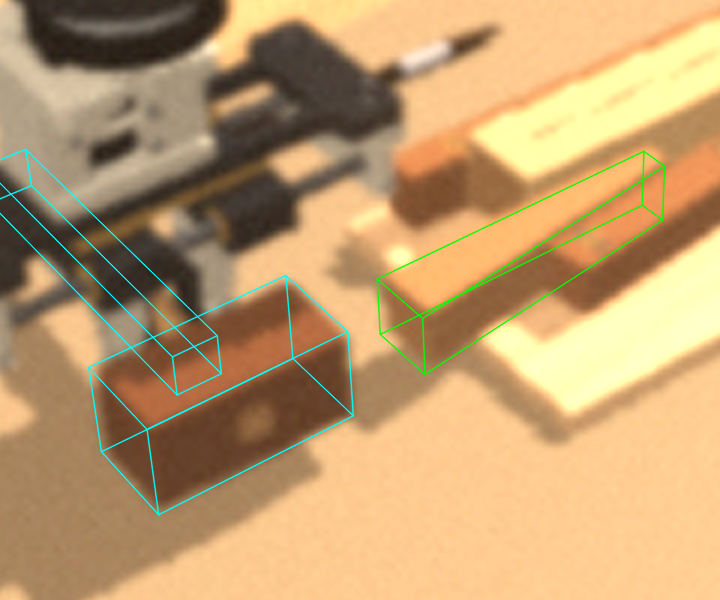

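Request:
{"fn": "apply_moves", "kwargs": {"moves": [[-1,0,0.015,0,0],[-1,0,0.015,0,0],[-1,0,0.008,0,0],[-1,0,0.002,0,0],[-1,0,0.001,0,0],[-1,0,0.001,0,0],[-1,0,0,0,0]]}}

```text
t: 19.42
eef_pos: [0.4996, -0.088, 0.0235]
ee_rot: [-3.142, -0.0, 3.038]
force: [-0.4, -0.3, -0.9]
width: 0.0184
```

Request:
{"fn": "apply_moves", "kwargs": {"moves": [[-1,0,0.001,0,0],[-1,0,0.001,0,0],[-1,0,0,0,0]]}}

```text
t: 19.67
eef_pos: [0.4997, -0.0861, 0.0235]
ee_rot: [-3.142, -0.0, 3.038]
force: [-0.7, -1.1, -3.3]
width: 0.0185
```

Request:
{"fn": "apply_moves", "kwargs": {"moves": [[-1,0,0.001,0,0],[-1,0,0,0,0]]}}

```text
t: 19.83
eef_pos: [0.4996, -0.0851, 0.0235]
ee_rot: [-3.141, -0.001, 3.038]
force: [-1.5, -2.0, -1.8]
width: 0.0186
```

Request:
{"fn": "apply_moves", "kwargs": {"moves": [[-1,0,0.001,0,0],[-1,0,0,0,0]]}}

```text
t: 20.0
eef_pos: [0.4995, -0.0841, 0.0235]
ee_rot: [-3.141, -0.001, 3.038]
force: [-1.7, -2.5, -1.5]
width: 0.0184
```

Request:
{"fn": "apply_moves", "kwargs": {"moves": [[-1,0,0.001,0,0],[-1,0,0,0,0]]}}

```text
t: 20.17
eef_pos: [0.4994, -0.0832, 0.0234]
ee_rot: [-3.141, -0.001, 3.038]
force: [-2.7, -4.2, -0.5]
width: 0.0189
```

Request:
{"fn": "apply_moves", "kwargs": {"moves": [[-1,0,0.001,0,0],[-1,0,0,0,0]]}}

```text
t: 20.33
eef_pos: [0.4994, -0.0823, 0.0234]
ee_rot: [-3.141, -0.001, 3.038]
force: [-3.1, -4.4, -0.5]
width: 0.0188
```

Request:
{"fn": "apply_moves", "kwargs": {"moves": [[-1,0,0.001,0,0],[-1,0,0,0,0]]}}

```text
t: 20.5
eef_pos: [0.4994, -0.0813, 0.0233]
ee_rot: [-3.141, -0.002, 3.038]
force: [-3.5, -3.6, -1.5]
width: 0.0184
```

Request:
{"fn": "apply_moves", "kwargs": {"moves": [[-1,0,0.0015,0,0],[-1,0,0.0015,0,0],[-1,0,0,0,0]]}}

```text
t: 20.75
eef_pos: [0.4997, -0.0782, 0.0233]
ee_rot: [-3.141, -0.002, 3.038]
force: [-0.1, -1.1, -2.5]
width: 0.0186
```

Request:
{"fn": "apply_moves", "kwargs": {"moves": [[-1,0,0.0015,0,0],[-1,0,0.0015,0,0],[-1,0,0,0,0]]}}

```text
t: 21.0
eef_pos: [0.4995, -0.0769, 0.0234]
ee_rot: [-3.139, -0.003, 3.038]
force: [-2.3, -17.9, -0.1]
width: 0.0185
```

```bash
python3 vm.py l .5530 .0265 1.47
```

```text
face centre board [-0.1894 -0.0079]
```

View pics/s_l.png

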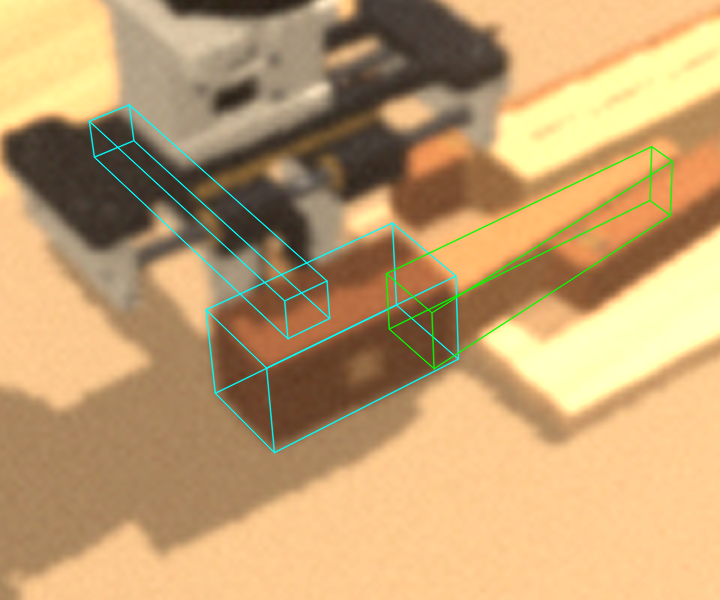

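Request:
{"fn": "apply_moves", "kwargs": {"moves": [[-1,0,-0.002,0,0],[-1,0,-0.005,0,0],[-1,0,-0.015,0,0],[-1,0,-0.03,0,0],[-1,0,-0.03,-0.02,0],[-1,0,-0.03,-0.02,0],[-1,0,-0.03,-0.02,0],[-1,0,-0.03,0,0],[-1,0,-0.03,0,0],[-1,0,-0.03,0,0],[-1,0,0,0,0]]}}

```text
t: 22.02
eef_pos: [0.4776, -0.3096, 0.0838]
ee_rot: [-3.141, 0.002, 3.036]
force: [0.8, 0.1, -2.9]
width: 0.0183
```

```bash
python3 - <<'E'
from fit import *
st()
fs=[eyes.grab_frame(n) for n in("top","scene")]
B=[.5625,.1518,1.469]
V=[]
for l,parts,p0,z in(("wedge",WEDGE,[.553,.0265,1.47],.012),("block",BLOCK,[.5321,.1535,1.4695],0)):
  for f in fs:
    m=region(l,f,np.array([.54,.03 if l=="wedge" else .14]),.1)
    if m is not None: print(l,m.sum(),*[np.round(a,4) for a in fit([(f,m)],parts,p0,z)])
it=[(BLOCK,[.5295,.1535,1.4695],0,(255,0,0)),(WEDGE,[.5525,.0335,1.47],.012,(0,255,0))]
crop(fs[0],150,130,300,220,5,"t_m.png",it); crop(fs[1],230,150,350,250,6,"s_m.png",it); crop(fs[1],230,150,350,250,6,"s_n.png")
E
```

```text
{'t': 22.0167, 'q': [-0.2311, 0.319, -0.4085, 0.0005, -0.8411, -1.4455], 'eef_pos': [0.4776, -0.3096, 0.0838], 'ee_rot': [-3.1409, 0.0022, 3.0361], 'force': [0.8107, 0.1259, -2.8951], 'width': 0.0183}
wedge 360.0 [0.5534 0.0357 1.4533] 0.317
wedge 546.0 [0.5477 0.0347 1.5673] 0.3537
block 1265.0 [0.5318 0.1542 1.4601] 0.1308
block 1388.0 [0.5282 0.157  1.4649] 0.2577
```

View pics/s_m.png

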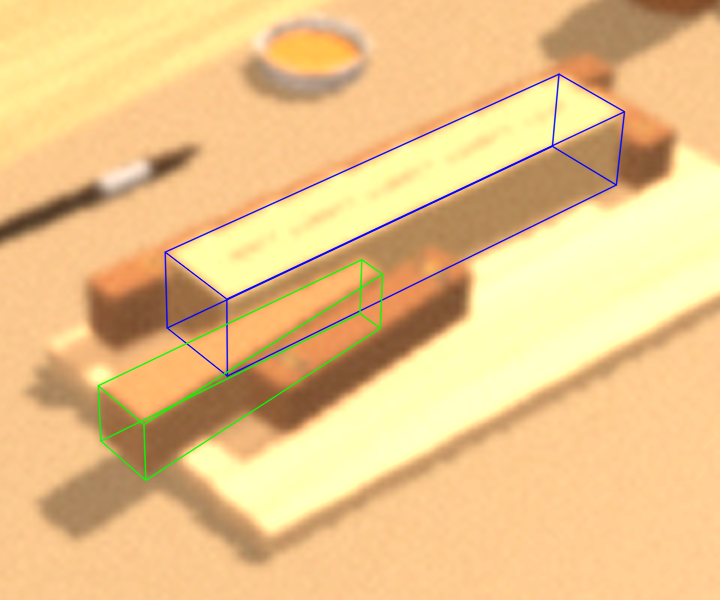

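View pics/t_m.png

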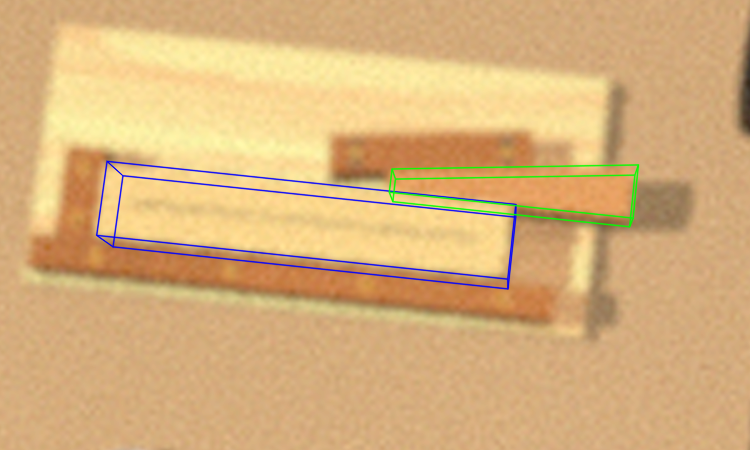

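View pics/s_n.png

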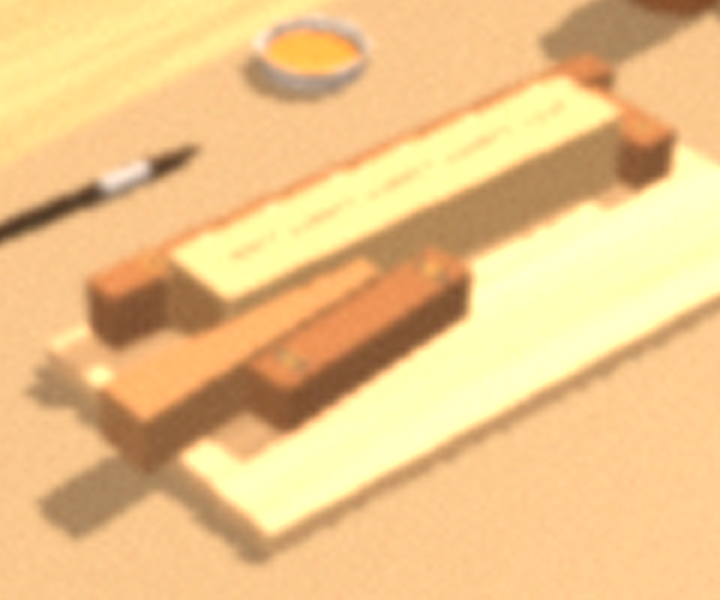

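```bash
python3 - <<'E'
from fit import *
f=eyes.grab_frame("scene"); crop(f,160,150,380,250,3,"sc_now.png")
f2=eyes.grab_frame("top"); crop(f2,150,125,345,225,4,"tc_now.png")
for a,b,s,wins in(("sc.png","sc_now.png",3,{"block":(310,40,520,110),"fence":(250,125,295,170),"bedcorner":(480,60,640,170)}),("tc.png","tc_now.png",4,{"block":(85,150,400,240),"bed":(30,30,250,120)})):
    A=cv2.imread("pics/"+a,0).astype(np.float32);Bm=cv2.imread("pics/"+b,0).astype(np.float32)
    for n,(x0,y0,x1,y1) in wins.items():
        w=cv2.createHanningWindow((x1-x0,y1-y0),cv2.CV_32F)
        d,r=cv2.phaseCorrelate(A[y0:y1,x0:x1],Bm[y0:y1,x0:x1],w); print(a,n,np.round(np.array(d)/s,2),"px",round(r,2))
# profile across block/fence in top
for nm,img in(("before",cv2.imread("pics/tc.png")),("after",cv2.imread("pics/tc_now.png"))):
    for x in(150,350): print(nm,x,img[140:260:4,x-10:x+10].mean(1)[:,0].round().astype(int).tolist())
E
```

```text
sc.png block [-0.04 -0.03] px 0.3
sc.png fence [0.17 0.06] px 0.78
sc.png bedcorner [-0.01  0.05] px 0.68
tc.png block [0.01 1.2 ] px 0.15
tc.png bed [ 0.05 -0.05] px 0.22
before 150 [132, 129, 128, 124, 120, 116, 117, 118, 117, 117, 111, 109, 114, 118, 118, 117, 117, 119, 101, 71, 53, 54, 57, 59, 54, 52, 52, 72, 102, 111]
before 350 [57, 60, 62, 55, 46, 51, 89, 122, 129, 124, 118, 119, 116, 117, 117, 114, 111, 114, 114, 116, 119, 120, 119, 103, 80, 62, 62, 57, 58, 60]
after 150 [158, 154, 153, 150, 147, 143, 141, 138, 138, 142, 137, 134, 131, 136, 141, 141, 138, 140, 141, 120, 89, 69, 66, 71, 71, 64, 62, 89, 122, 134]
after 350 [70, 71, 75, 76, 86, 95, 99, 96, 99, 114, 132, 141, 140, 140, 140, 140, 134, 133, 137, 139, 141, 143, 144, 139, 121, 89, 73, 72, 71, 70]
```

Request:
{"fn": "apply_moves", "kwargs": {"moves": [[-1,-0.027,0.003,0,0],[-1,-0.026,0.003,0,0],[-1,0,0,0.02,0],[-1,0,0,0.025,0],[-1,0,0,0.018,0],[-1,0,0,0.008,0],[-1,0,0,0.003,0],[-1,0,0,0,0],[-1,0,0,0,0]]}}

```text
t: 23.17
eef_pos: [0.5313, -0.3052, 0.0106]
ee_rot: [-3.141, 0.001, 3.039]
force: [0.4, 0.1, -1.8]
width: 0.0186
```

```bash
python3 go.py .53 -.31 .0065 3.036; python3 vm.py o .5525 .0335 1.47
```

```text
{'t': 23.1667, 'q': [-0.2029, 0.4711, -0.3724, 0.0004, -0.7259, -1.4707], 'eef_pos': [0.5313, -0.3052, 0.0106], 'ee_rot': [-3.1412, 0.0014, 3.0391], 'force': [0.4282, 0.0953, -1.7831], 'width': 0.0186}
shift(at current yaw) [ 0.0008 -0.0049  0.0041] turn 0.0031
shift(at final yaw) [ 0.0008 -0.0049  0.0041]
face centre board [-0.4133 -0.0626]
```

Request:
{"fn": "apply_moves", "kwargs": {"moves": [[-1,0,0,0.002,0],[-1,0,0,0.001,0],[-1,0,0,0.001,0],[-1,0,0,0,0],[-1,0,0,0,0]]}}

```text
t: 23.68
eef_pos: [0.5306, -0.3053, 0.0064]
ee_rot: [-3.141, 0.001, 3.039]
force: [-2.2, 1.1, 6.2]
width: 0.0184
```

On the bench. Release and retreat straight up.

Request:
{"fn": "apply_moves", "kwargs": {"moves": [[0,0,0,0,0],[0,0,0,0,0],[0.3,0,0,0,0],[1,0,0,0,0],[1,0,0,0,0],[1,0,0,0,0],[1,0,0,0,0],[1,0,0,0,0]]}}

```text
t: 24.35
eef_pos: [0.5304, -0.3052, 0.0055]
ee_rot: [3.142, -0.0, 3.038]
force: [-0.1, 0.0, 0.3]
width: 0.0663
```

Request:
{"fn": "apply_moves", "kwargs": {"moves": [[1,0,0,-0.01,0],[1,0,0,-0.03,0],[1,0,0,-0.04,0],[1,0,0,-0.04,0],[1,0,-0.04,-0.04,0],[1,0,-0.04,-0.03,0],[1,0,-0.04,0,0],[1,0,-0.04,0,0],[1,0,-0.04,0,0],[1,0,0,0,0],[1,0,0,0,0]]}}

```text
t: 25.27
eef_pos: [0.5103, -0.489, 0.1798]
ee_rot: [3.141, -0.001, 3.035]
force: [0.3, 0.4, 0.5]
width: 0.0878
```

```bash
python3 - <<'E'
from fit import *
st()
for n in("scene","top"):
    f=eyes.grab_frame(n); save(f,n+"9.png")
E
```

```text
{'t': 25.2667, 'q': [-0.4893, 0.439, 0.0273, 0.0001, -1.1599, -1.1881], 'eef_pos': [0.5103, -0.489, 0.1798], 'ee_rot': [3.1414, -0.0007, 3.035], 'force': [0.2956, 0.3593, 0.4645], 'width': 0.0878}
```

View pics/scene9.png

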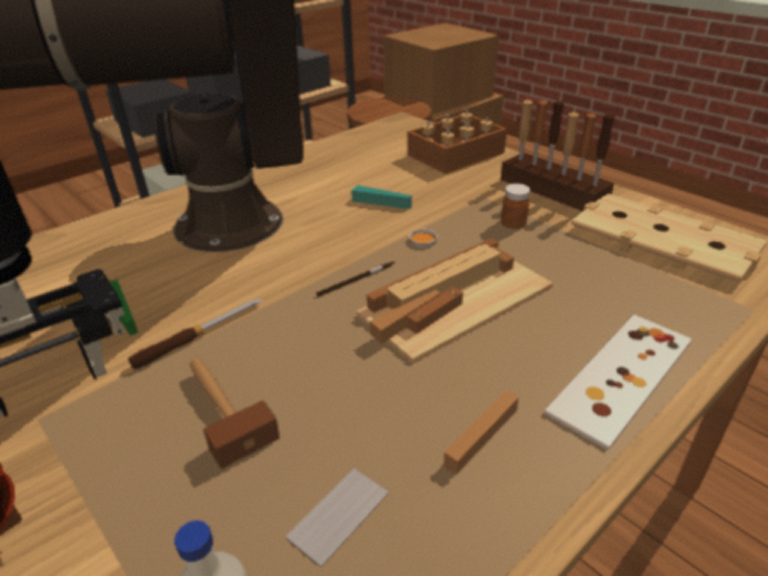

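View pics/top9.png

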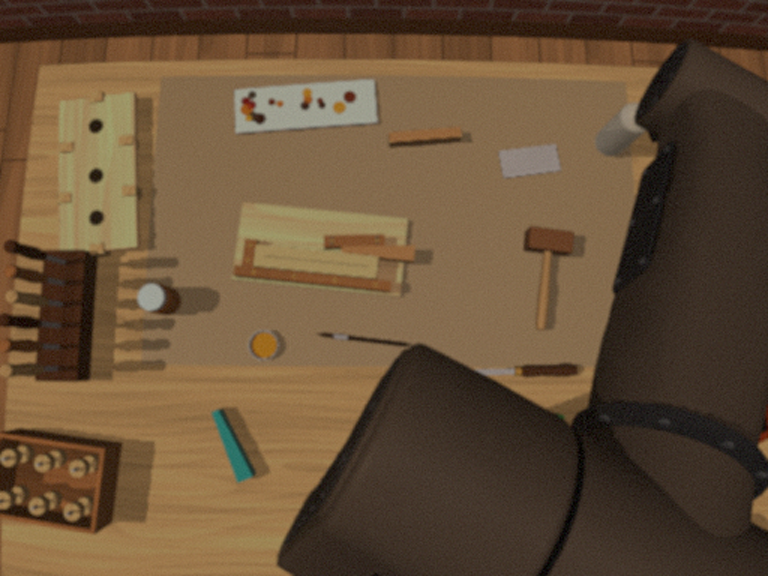

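The pictures show the wedge seated between block and batten at (400,252) in the top view. The mallet lies flat with its head at (550,240), clear of the board, and the bystanders have not moved.

```bash
python3 -c "
from station import job; print(job.job_done())"
```

```text
the job is handed in; nothing more can be done
None
```

The wedge is in the slot and jammed, the mallet lies flat on the bench clear of the board, and I handed the job in at about 25 s of the 69 s allowed.

**Setting the wedge:** I put it about 42 mm into the mouth, thin end first, and let go of it. The picture afterwards showed it where it should be.

**Tapping home:** I drove it with the mallet in two slow pushes.
- **First push:** it reached about 13 N with the wedge still creeping, partly because the butt was dragging sideways on the mallet face. I backed off and pushed again.
- **Second push:** it ran at 1 to 4 N, then stopped hard at about 75 mm in and about 18 N. That is slightly above the 10 to 15 N advised, and I stopped there.

**Last checks:**
- **Block:** it moved about 2 mm towards the fence in the top view, roughly the gap I had measured. The scene camera showed no clear shift, so I rely on the top view and the hard stop at 18 N for tightness.
- **Wedge fit:** it sits between block and batten in both final pictures. Fits to the final outlines were rougher than at the start, with the two cameras disagreeing by a few mm and several degrees.
- **Mallet and the rest:** the mallet is flat near where it started, the bystanders look unmoved, and the force on the arm read near zero.

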